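# Empty the used vial caps into the waste drum

## Robot

A 6-joint arm with a two-finger parallel gripper is mounted at the origin on the work surface. World frame = base frame: x ahead of the robot, y to its left, z up, the work surface at z = 0. Lengths are in m, angles in rad, forces in N, time in s.
With the tool pointing down it reaches from about 0.3 to 0.85 m from the base axis. Payload 5.4 kg.
Tool frame: the origin (TCP) lies between the finger pads; the fingertips stand 8 mm ahead of it and the grasp point (between the pads) lies 11 mm behind it; z points along the fingers, y is the line along which they close (so a half turn about z gives the same grasp; the last joint's range is limited). The gripper opens to 85 mm and grips with 20 to 120 N. Pads are 22 mm wide; open, the fingers measure 114 mm over their backs; the gripper's body (76 mm by 85 mm) begins 54 mm behind the grasp point. The pads swing forward as they close: fully open they stand 13 mm farther back than shut.
Start: joints at [-1.315, 0.158, 1.597, -0, 1.386, -0.21], TCP at [0.258, -0.514, 0.215] pointing down, gripper open.
Joint ranges: [-2.91, 2.91], [-0.94, 2.29], [0.18, 2.7], [-1.29, 4.43], [0.17, 2.64], [-3, 3]. Speed limits (rad/s): [2.57, 2.57, 3.14, 3.14, 3.14, 3.14].

## Interface

Orientations are given as a unit quaternion [w, x, y, z].
In Python, from plant import bot gives the robot as it stands. The module is installed in compiled form; this text tells all that it offers.
- The arm moves only by the tool move_arm, never from a script. Its argument "plan" is a list of rows, each an object of numbers: "dx", "dy", "dz": the shift along the tool's x, y, z in mm; "ax", "ay", "az": the turn, a rotation vector about the tool's x, y, z in degrees; "fingers": the finger opening in mm, from 0 to 85.4. In form: [{"dx": .., "dy": .., "dz": .., "ax": .., "ay": .., "az": .., "fingers": ..}, ...]. A call has 1 to 5 rows; each row shifts and turns the commanded pose from where the row before left it, along the tool's axes as they then stand; what a row does not reach is not made up. A row lasts 1/12 s, in which the tool goes at most 41.7 mm and 7.16 degrees, less where a joint would pass 70% of its speed; a pose out of reach is approached as far as the arm can. A call is refused whole if a number of a shift passes 41.7 or a number of a turn 7.16, either way. A call with a gripper value outside its range is refused whole. The fingers move at their own pace and stop on an object; "grip_force" is the grip in N (left out, the last holds). Time passes only in rows, so rows that do not move let the fingers close. It gives the time, the measured TCP pose, the force, the opening and the grip force at its end, in the units of the state.
- bot.get_state(): the state, without advancing time (a new reading comes with each control period).
- bot.camera(name): name is "side" or "top" or "wrist"; returns a dict with "frame" (384x512x3 uint8, blue, green, red), "mtx" (3x3 intrinsics, pixels), "R" (3x3) and "t" (3): a world point X has camera coordinates R X + t. Camera axes: x right, y down, z forward; pixel columns grow to the right and rows downward; lengths in m; the calibration is good to about 2 mm. A picture is of the moment at which its call begins. There is no depth.
- bot.sign_off(): hands the job in; it is judged then, once.
The state is a dict: "clock": time; "joints": joint angles; "qvel": joint speeds; "joint_torque": joint torques, N m; "ee_pos": TCP position; "tcp_rot": TCP orientation; "wrist_force": force on the tool from outside, world axes, zero at the start; "torque": the same for the moment, N m; "width": opening from 0.0 (shut) to 1.0 (fully open); "grip_force": force on a finger pad.
Only numpy, scipy, OpenCV 4.12 (cv2) and the standard library are available. Lean on these libraries where they do the work, as an engineer would, in place of code of your own. Each camera call takes 0.05 s, during which the arm holds its last target. There are 200 camera calls.

## Task

Gather all the loose black hexagonal vial caps from the bench onto the steel tray, and open the white waste drum: turn its black lid counter-clockwise until the bayonet lets go, lift it out and set it down flat on the bench well clear of the drum. Carry the tray by its handle to the drum and tip all the caps off its open end into the drum. Then stand the empty tray level on the middle of its rubber mat, put the lid back in the drum and turn it clockwise fully home to lock it, leaving the glassware and everything else on the bench where it is.

Things in the scene. Friction and masses are not known exactly. Their poses are not given: they have to be found in the camera images.
- drum: white round waste drum fixed to the bench, 156 mm outside, 146 mm inside, 110 mm high, floor 5 mm; origin at the centre of its underside. Inside the mouth two lips (12 mm inward, 26 mm wide, 100 to 108 mm above the bench) on its +x and -x sides, marked by grey blocks outside the rim, hold the lid's lugs down
- drum_mouth (a point): centre of the drum's mouth, 110 mm above the bench. Let th be the lid's yaw minus the drum's, modulo pi: locked home is th = 0 (stop at -0.05 rad); the lugs are under the lips up to th = 0.34; turned counter-clockwise seen from above to th between 0.45 and 1.1 (the other stop), the lid lifts straight out or goes straight in
- lid: black bayonet lid, 250 g, 72 mm high: plug 110 mm across and 22 mm deep; two lugs at the plug's bottom along its +x and -x, out to 69 mm from the axis, 18 mm wide, 10 mm high; disc 160 mm across, 8 mm thick, on the plug; on top a grip bar 60 mm long (x), 20 mm wide (y), 42 mm high. Origin: centre of the plug's underside, 88 mm above the bench when seated; set down, it stands flat on the plug
- lid_grip (a point): on the lid's axis, in its grip bar, 53 mm above the lid's origin: where to grip it (bar top 19 mm higher, fingers closing along the lid's y)
- tray: steel sorting tray, 180 mm (x) by 110 mm (y), 280 g, floor 4 mm thick, walls 24 mm high and 4 mm thick on both long sides and at the +x end; the -x end is open as a pouring lip. Origin at the centre of its underside, z up. An upright grey handle plate, 14 mm thick (along x), 50 mm wide (along y), its top 90 mm above the tray's underside, stands at the +x end
- tray_grip (a point): in the handle plate, 83 mm towards +x from the tray's origin and 70 mm above its underside: where to grip it, fingers closing along the tray's x
- tray_lip (a point): middle of the open pouring edge (-x end), on the floor of the tray
- mat: black rubber mat fixed to the bench, 235 mm (x) by 155 mm (y), 3 mm thick, where the tray stands; origin at the centre of its underside
- cap0: loose hexagonal black vial cap, 26 mm across flats, 30 mm across corners, 18 mm high, 18 g; origin at the centre of its underside, z up through its top; flats face its own x axis and every 60 degrees from it. One of one or two that start on the tray; may be absent
- cap1: loose hexagonal black vial cap, 26 mm across flats, 30 mm across corners, 18 mm high, 18 g; origin at the centre of its underside, z up through its top; flats face its own x axis and every 60 degrees from it. One of one or two that start on the tray; may be absent
- cap2: loose hexagonal black vial cap, 26 mm across flats, 30 mm across corners, 18 mm high, 18 g; origin at the centre of its underside, z up through its top; flats face its own x axis and every 60 degrees from it. One of two to four that start scattered on the bench; may be absent
- cap3: loose hexagonal black vial cap, 26 mm across flats, 30 mm across corners, 18 mm high, 18 g; origin at the centre of its underside, z up through its top; flats face its own x axis and every 60 degrees from it. One of two to four that start scattered on the bench; may be absent
- cap4: loose hexagonal black vial cap, 26 mm across flats, 30 mm across corners, 18 mm high, 18 g; origin at the centre of its underside, z up through its top; flats face its own x axis and every 60 degrees from it. One of two to four that start scattered on the bench; may be absent
- cap5: loose hexagonal black vial cap, 26 mm across flats, 30 mm across corners, 18 mm high, 18 g; origin at the centre of its underside, z up through its top; flats face its own x axis and every 60 degrees from it. One of two to four that start scattered on the bench; may be absent
- beaker: glass beaker, 56 mm diameter, 75 mm high, standing on the bench, not to be disturbed; origin at the centre of its underside
- reagent: amber glass bottle, 60 mm diameter, 120 mm high, not to be disturbed; origin at the centre of its underside
- salt_jar: white jar, 70 mm diameter, 90 mm high, not to be disturbed; origin at the centre of its underside
- spatula: steel spatula 180 mm long lying on the bench, not to be disturbed; origin under its middle
- wash_bowl: white porcelain bowl, 110 mm diameter, 45 mm high, not to be disturbed; origin at the centre of its underside

How it is judged:
By the outcome, as a careful person would: the job done as asked, in the order asked, and still so for the second after the job is handed in, with the robot touching nothing.
Of cap0, cap1 only 1 to 2 are there at a start; the rules pass over those that are not, and their reading is None.
Of cap2, cap3, cap4, cap5 only 2 to 4 are there at a start; the rules pass over those that are not, and their reading is None.
At some moment in a run one of cap2, cap3, cap4, cap5 may be knocked a few centimetres aside while the robot is not near it.
It also fails if it takes over 210 s, if anything falls off the work surface, if the arm or the gripper's body presses on something with over 40 N, if the wrist force passes 120 N, or if a joint passes its speed limit or range.

## Working session

There is one attempt and no reset: what is moved stays moved. The work goes in short steps, Python scripts to look and compute and a tool call to move; the robot and the scene stay as the last step left them, time stands still between calls to the robot, and variables do not carry over. Pictures are saved under pics/ and viewed, at most 15 in all, crops included, and the job is handed in when it is done.

Besides the shell and the picture viewer there is one more tool, called after "Emit:" by a JSON object that holds its "fn" and its "kwargs". move_arm: Moves the arm, as the interface text tells. Its arguments: {"type":"object","properties":{"plan":{"type":"array"},"grip_force":{"type":"number"}},"required":["plan"]}

```bash
mkdir -p pics; ls; cat > h.py <<'E'
from plant import bot
import numpy as np, cv2
from scipy.spatial.transform import Rotation as Rn
def snap(cam,name=None):
    c=bot.camera(cam)
    np.savez(f'{name or cam}.npz',**c)
    if name: cv2.imwrite(f'pics/{name}.png',c['frame'])
    return c
def ray(c,u,v,z):
    """pixel -> world point at height z"""
    R=np.array(c['R']);t=np.array(c['t']);K=np.array(c['mtx'])
    o=-R.T@t; d=R.T@np.linalg.inv(K)@np.array([u,v,1.])
    return o+d*(z-o[2])/d[2]
def proj(c,X):
    p=np.array(c['mtx'])@(np.array(c['R'])@np.array(X)+np.array(c['t'])); return p[:2]/p[2]
def st():
    s=bot.get_state(); q=np.array(s['tcp_rot']); R=Rn.from_quat([q[1],q[2],q[3],q[0]])
    return s,np.array(s['ee_pos']),R
E
python3 - <<'E'
from h import *
for n in('top','side'):
    c=snap(n,n+'0'); print(n,c['mtx'],c['R'],c['t'],-np.array(c['R']).T@c['t'])
s,p,R=st();print(s,R.as_matrix())
a=cv2.imread('pics/top0.png');cv2.imwrite('pics/top0b.png',cv2.resize(a,(800,600)))
E
```

```text
pics
top [[404.52020557   0.         256.75611695]
 [  0.         404.52020557 189.75740777]
 [  0.           0.           1.        ]] [[ 0.01442119 -0.99988226  0.00524373]
 [-0.99759733 -0.01474323 -0.06769197]
 [ 0.06776131 -0.00425493 -0.99769249]] [-0.03738222  0.57588205  1.31490028] [ 0.48593813 -0.02329264  1.35104475]
side [[413.10438015   0.         249.69850708]
 [  0.         413.10438015 194.52362894]
 [  0.           0.           1.        ]] [[ 0.99672244 -0.07914423  0.01675026]
 [-0.03961096 -0.65800013 -0.75197527]
 [ 0.07053618  0.74884713 -0.65897847]] [-0.57605061  0.12359002  1.16984852] [ 0.49654144 -0.84030654  0.87349063]
{'clock': 0.1, 'joints': array([-1.31512436e+00,  1.59035330e-01,  1.59814115e+00,  1.26938529e-05,
        1.38615627e+00, -2.10133516e-01]), 'qvel': array([ 0.00047714, -0.00417248, -0.00114225, -0.0001693 ,  0.00024758,
        0.00015646]), 'joint_torque': array([ 2.92762149e-05, -3.96990395e+01, -3.32338464e+01, -2.15011764e-04,
        4.25129387e-03, -1.02494320e-05]), 'ee_pos': array([ 0.25807662, -0.51318988,  0.21407021]), 'tcp_rot': array([-8.69962859e-04,  9.73000436e-01,  2.30801634e-01, -1.35721591e-05]), 'wrist_force': array([-0.56389015,  0.12110147, -0.13012639]), 'torque': array([-0.03664887,  0.03907346,  0.00345009]), 'grip_force': 0.0, 'width': 1.0010960862573108} [[ 8.93461211e-01  4.49140157e-01 -4.27989132e-04]
 [ 4.49140205e-01 -8.93459698e-01  1.68668353e-03]
 [ 3.75166265e-04 -1.69921343e-03 -9.99998486e-01]]
```

View pics/top0b.png

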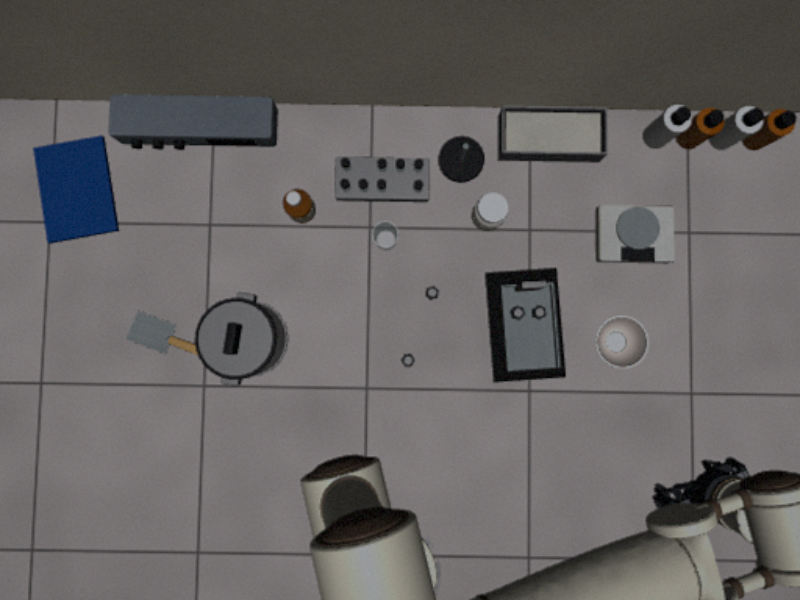

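View pics/side0.png

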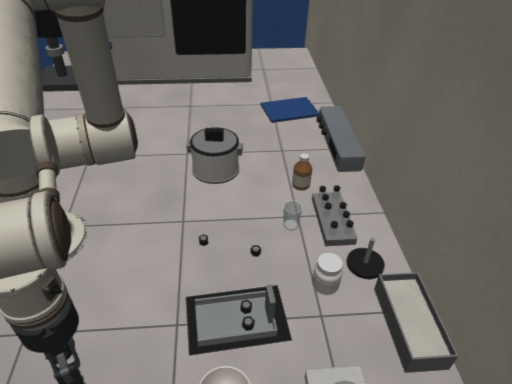

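```bash
python3 - <<'E'
from h import *
c=np.load('top0.npz');f=c['frame']
for u,v in((432,293),(407,360),(517,313),(539,312)): print(u,v,ray(c,u/1.5625,v/1.5625,0.018))
print('lid bar',ray(c,233/1.5625,338/1.5625,.16),'disc',ray(c,237/1.5625,337/1.5625,.118))
# montage: drum, tray, caps
def crop(u,v,w,h,k): return cv2.resize(f[v:v+h,u:u+w],(w*k,h*k),interpolation=cv2.INTER_CUBIC)
m=np.zeros((600,800,3),np.uint8)
m[:400,:390]=crop(118,180,78,80,5)
m[:400,400:700]=crop(306,167,60,80,5)
m[400:600,:400]=crop(245,175,50,25,8)
m[400:600,400:720]=crop(242,217,40,25,8)
cv2.imwrite('pics/m1.png',m)
E
```

```text
432 293 [ 0.58485027 -0.09405371  0.018     ]
407 360 [ 0.44302404 -0.04312125  0.018     ]
517 313 [ 0.54515442 -0.27409129  0.018     ]
539 312 [ 0.54794967 -0.3206095   0.018     ]
lid bar [0.48405982 0.28627282 0.16      ] disc [0.48604502 0.28948654 0.118     ]
```

View pics/m1.png

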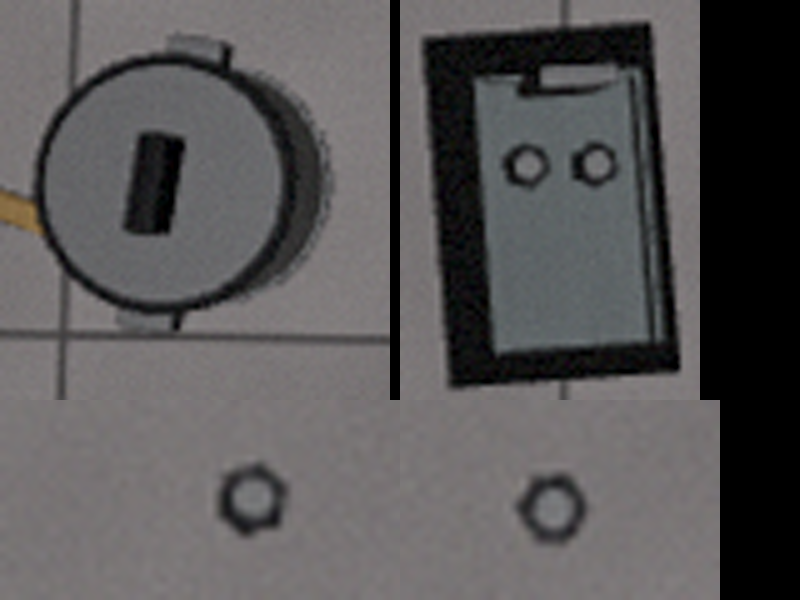

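The top view shows the drum at about (0.486, 0.289), with the lid locked. Two caps are on the tray, and two are on the bench at about (0.585, -0.094) and (0.443, -0.043). Next I'll hover over the bench caps.

Emit:
{"fn": "move_arm", "kwargs": {"plan": [{"dx": 29.4,"dy": -20.4,"dz": -4.3},{"dx": 29.4,"dy": -20.4,"dz": -4.3},{"dx": 29.4,"dy": -20.4,"dz": -4.3},{"dx": 29.4,"dy": -20.4,"dz": -4.3},{"dx": 29.4,"dy": -20.4,"dz": -4.3}]}}

```text
schema error: expected keys dx, dy, dz, ax, ay, az, fingers
```

Emit:
{"fn": "move_arm", "kwargs": {"plan": [{"dx": 29.4,"dy": -20.4,"dz": -4.3},{"dx": 29.4,"dy": -20.4,"dz": -4.3},{"dx": 29.4,"dy": -20.4,"dz": -4.3},{"dx": 29.4,"dy": -20.4,"dz": -4.3},{"dx": 29.4,"dy": -20.4,"dz": -4.3}]}}

```text
schema error: expected keys dx, dy, dz, ax, ay, az, fingers
```

Emit:
{"fn": "move_arm", "kwargs": {"plan": [{"dx": 29.4,"dy": -20.4,"dz": -4.3},{"dx": 29.4,"dy": -20.4,"dz": -4.3},{"dx": 29.4,"dy": -20.4,"dz": -4.3},{"dx": 29.4,"dy": -20.4,"dz": -4.3},{"dx": 0}]}}

```text
schema error: expected keys dx, dy, dz, ax, ay, az, fingers
```

```bash
python3 - <<'E'
from h import *
s,p,R=st();print(s['clock'],p,R.as_matrix().round(3),s['joints'])
w=snap('wrist','w1');print(-w['R'].T@w['t'],w['R'].round(3),w['mtx'])
t=snap('top','t1')
cv2.imwrite('pics/m2.png',np.hstack([cv2.resize(w['frame'],(400,300)),cv2.resize(t['frame'],(400,300))]))
E
```

```text
0.1 [ 0.25807662 -0.51318988  0.21407021] [[ 0.893  0.449 -0.   ]
 [ 0.449 -0.893  0.002]
 [ 0.    -0.002 -1.   ]] [-1.31512436e+00  1.59035330e-01  1.59814115e+00  1.26938529e-05
  1.38615627e+00 -2.10133516e-01]
[ 0.32446445 -0.48005935  0.37378232] [[ 0.45  -0.893 -0.   ]
 [-0.855 -0.431  0.288]
 [-0.257 -0.129 -0.958]] [[302.5463361    0.         250.95191369]
 [  0.         302.5463361  189.16266672]
 [  0.           0.           1.        ]]
```

View pics/m2.png

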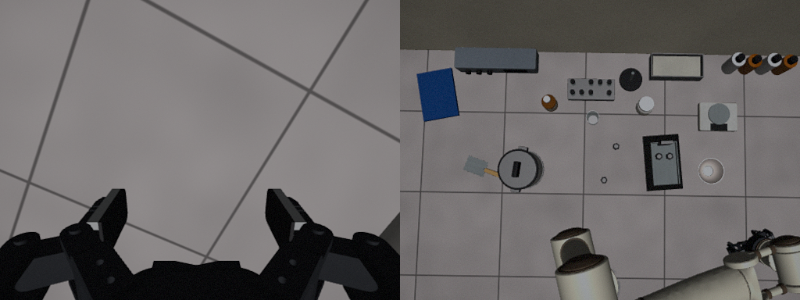

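The picture only shows the start pose, because every row needs all seven keys. Resending.

Emit:
{"fn": "move_arm", "kwargs": {"plan": [{"dx": 29.4,"dy": -20.4,"dz": -4.3,"ax": 0,"ay": 0,"az": 0,"fingers": 85},{"dx": 29.4,"dy": -20.4,"dz": -4.3,"ax": 0,"ay": 0,"az": 0,"fingers": 85},{"dx": 29.4,"dy": -20.4,"dz": -4.3,"ax": 0,"ay": 0,"az": 0,"fingers": 85},{"dx": 29.4,"dy": -20.4,"dz": -4.3,"ax": 0,"ay": 0,"az": 0,"fingers": 85},{"dx": 29.4,"dy": -20.4,"dz": -4.3,"ax": 0,"ay": 0,"az": 0,"fingers": 85}]}}

```text
clock: 0.62
ee_pos: [0.3441, -0.3549, 0.2364]
tcp_rot: [-0.0, 0.973, 0.231, 0.0]
wrist_force: [1.2, 1.6, -0.2]
width: 0.997
grip_force: 0.0
```

Emit:
{"fn": "move_arm", "kwargs": {"plan": [{"dx": 29.4,"dy": -20.4,"dz": -4.3,"ax": 0,"ay": 0,"az": 0,"fingers": 85},{"dx": 29.4,"dy": -20.4,"dz": -4.3,"ax": 0,"ay": 0,"az": 0,"fingers": 85},{"dx": 29.4,"dy": -20.4,"dz": -4.3,"ax": 0,"ay": 0,"az": 0,"fingers": 85},{"dx": 29.4,"dy": -20.4,"dz": -4.3,"ax": 0,"ay": 0,"az": 0,"fingers": 85},{"dx": 29.4,"dy": -20.4,"dz": -4.3,"ax": 0,"ay": 0,"az": 0,"fingers": 85}]}}

```text
clock: 1.03
ee_pos: [0.4297, -0.1977, 0.2582]
tcp_rot: [0.0, 0.973, 0.231, 0.0]
wrist_force: [-0.0, 0.1, 0.1]
width: 0.994
grip_force: 0.0
```

Emit:
{"fn": "move_arm", "kwargs": {"plan": [{"dx": 29.4,"dy": -20.4,"dz": -4.3,"ax": 0,"ay": 0,"az": 0,"fingers": 60},{"dx": 29.4,"dy": -20.4,"dz": -4.3,"ax": 0,"ay": 0,"az": 0,"fingers": 60},{"dx": 0,"dy": 0,"dz": 0,"ax": 0,"ay": 0,"az": 0,"fingers": 60},{"dx": 0,"dy": 0,"dz": 0,"ax": 0,"ay": 0,"az": 0,"fingers": 60}]}}

```text
clock: 1.37
ee_pos: [0.464, -0.1352, 0.2667]
tcp_rot: [0.0, 0.973, 0.233, 0.0]
wrist_force: [-0.6, -0.5, 0.4]
width: 0.699
grip_force: 0.0
```

```bash
python3 - <<'E'
from h import *
s,p,R=st();print(s['clock'],p,R.as_matrix().round(3),s['joints'])
w=snap('wrist','w2');t=snap('top','t2')
cv2.imwrite('pics/m3.png',np.hstack([cv2.resize(w['frame'],(400,300)),cv2.resize(t['frame'],(400,300))]))
E
```

```text
1.3667 [ 0.46398074 -0.13516965  0.26671492] [[ 0.892  0.453  0.   ]
 [ 0.453 -0.892 -0.   ]
 [-0.     0.    -1.   ]] [-5.34045706e-01 -1.16618739e-01  1.77449568e+00 -2.26259452e-04
  1.48346776e+00  5.67191457e-01]
```

View pics/m3.png

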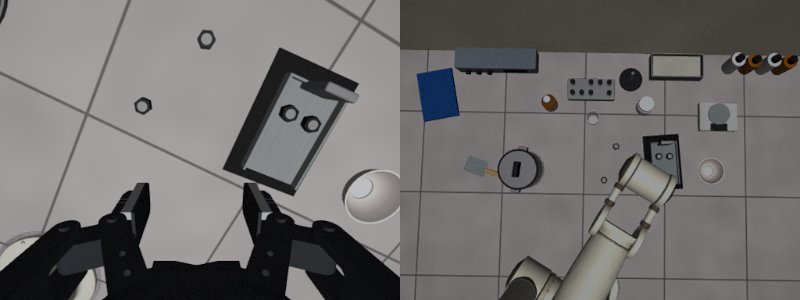

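Both cameras still show two bench caps and two tray caps. I'll fit the cap silhouettes for position and hexagon angle.

```bash
cat >> h.py <<'E'
from scipy.optimize import minimize
def capfit(c,xy,z0=0.0,thr=55,verbose=0):
    """fit hex prism silhouette near world xy; returns x,y,yaw(deg mod 60),IoU"""
    k=6; u0,v0=proj(c,[*xy,z0+.009]); w=34
    u0,v0=int(u0)-w//2,int(v0)-w//2
    g=cv2.cvtColor(c['frame'][max(v0,0):v0+w,max(u0,0):u0+w],cv2.COLOR_BGR2GRAY); u0,v0=max(u0,0),max(v0,0)
    g=cv2.resize(g,None,fx=k,fy=k,interpolation=cv2.INTER_CUBIC)
    m=(g<thr).astype(np.uint8)
    cs,_=cv2.findContours(m,cv2.RETR_EXTERNAL,cv2.CHAIN_APPROX_NONE)
    ctr=np.array(g.shape[::-1])/2
    cs=[q for q in cs if cv2.contourArea(q)>800]
    q=min(cs,key=lambda q:np.linalg.norm(q.reshape(-1,2).mean(0)-ctr))
    M=np.zeros_like(m);cv2.drawContours(M,[q],-1,1,-1)
    def sil(a):
        th=np.radians(a[2]+30+60*np.arange(6));P=[]
        for z in(z0,z0+.018):
            P+=[proj(c,[a[0]+.015*np.cos(t),a[1]+.015*np.sin(t),z]) for t in th]
        P=(np.array(P)-[u0,v0]+.5)*k-.5
        S=np.zeros_like(m);cv2.fillPoly(S,[np.round(cv2.convexHull(P.astype(np.float32))*16).astype(np.int32)],1,shift=4);return S
    def cost(a):
        S=sil(a);return -(S&M).sum()/max((S|M).sum(),1)
    best=None
    mm=np.argwhere(M).mean(0)[::-1]; x0=ray(c,u0+mm[0]/k,v0+mm[1]/k,z0+.009)[:2]
    for a in(0,15,30,45):
        r=minimize(cost,[*x0,a],method='Nelder-Mead',options=dict(initial_simplex=[[*x0,a],[x0[0]+.003,x0[1],a],[x0[0],x0[1]+.003,a],[*x0,a+10]]))
        if best is None or r.fun<best.fun: best=r
    return best.x[0].round(4),best.x[1].round(4),(best.x[2]%60).round(1),-best.fun
def rows(dp_world,R,n,fingers=None):
    d=R.as_matrix().T@np.array(dp_world)*1000/n
    print(n,'rows dx %.1f dy %.1f dz %.1f'%tuple(d))
E
python3 - <<'E'
from h import *
for n in('w2','top0'):
    c=np.load(n+'.npz')
    g=c['frame'].mean(2);print(n,np.median(g))
    for xy,z in(((.585,-.094),0),((.443,-.043),0),((.545,-.274),.007),((.548,-.32),.007)):
        for thr in(50,65):
            try: print(xy,thr,capfit(c,xy,z,thr))
            except Exception as e: print(xy,e)
E
```

```text
w2 153.66666666666666
(0.585, -0.094) 50 (np.float64(0.5663), np.float64(-0.1092), np.float64(42.8), np.float64(-0.0))
(0.585, -0.094) 65 (np.float64(0.5803), np.float64(-0.1037), np.float64(2.4), np.float64(-756882655248217.1))
(0.443, -0.043) 50 (np.float64(0.4465), np.float64(-0.0275), np.float64(24.4), np.float64(-935812909583479.4))
(0.443, -0.043) 65 (np.float64(0.4464), np.float64(-0.0273), np.float64(24.5), np.float64(-919945345786432.5))
(0.545, -0.274) 50 (np.float64(0.5607), np.float64(-0.2693), np.float64(5.4), np.float64(-906340297435736.4))
(0.545, -0.274) 65 (np.float64(0.5606), np.float64(-0.2694), np.float64(3.5), np.float64(-888100913471163.8))
(0.548, -0.32) 50 (np.float64(0.5623), np.float64(-0.3147), np.float64(5.5), np.float64(-870129437439129.4))
(0.548, -0.32) 65 (np.float64(0.5627), np.float64(-0.3142), np.float64(5.6), np.float64(-855283015286978.1))
top0 116.33333333333333
(0.585, -0.094) min() iterable argument is empty
(0.585, -0.094) 65 (np.float64(0.5706), np.float64(-0.0637), np.float64(59.8), np.float64(-0.0))
(0.443, -0.043) min() iterable argument is empty
(0.443, -0.043) 65 (np.float64(0.4054), np.float64(-0.0342), np.float64(28.3), np.float64(-0.0))
(0.545, -0.274) 50 (np.float64(0.5512), np.float64(-0.2682), np.float64(30.0), np.float64(-0.0))
(0.545, -0.274) 65 (np.float64(0.5663), np.float64(-0.3123), np.float64(28.3), np.float64(-0.0))
(0.548, -0.32) 50 (np.float64(0.5349), np.float64(-0.2888), np.float64(10.0), np.float64(-0.0))
(0.548, -0.32) 65 (np.float64(0.5678), np.float64(-0.3576), np.float64(36.7), np.float64(-0.0))h.py:39: RuntimeWarning: overflow encountered in scalar negative
  S=sil(a);return -(S&M).sum()/max((S|M).sum(),1)
```

```bash
sed -i 's/return -(S&M).sum()\/max((S|M).sum(),1)/return -float((S\&M).sum())\/max(float((S|M).sum()),1.)/' h.py
python3 - <<'E'
from h import *
s,p,R=st();print(p)
for n,ths in(('w2',(50,75)),('t2',(80,90)),('top0',(80,90))):
    c=np.load(n+'.npz')
    for xy,z in(((.585,-.094),0),((.443,-.043),0),((.545,-.274),.007),((.548,-.32),.007)):
        for thr in ths:
            try: print(n,xy,thr,*map(float,capfit(c,xy,z,thr)))
            except Exception as e: print(xy,e)
E
```

```text
[ 0.46315046 -0.13694112  0.26628365]
w2 (0.585, -0.094) 50 0.5885 -0.0904 29.4 0.8465380109747827
w2 (0.585, -0.094) 75 0.589 -0.0899 23.0 0.9110101877991899
w2 (0.443, -0.043) 50 0.4462 -0.042 1.9 0.8437679907887162
w2 (0.443, -0.043) 75 0.4456 -0.0409 2.9 0.9045807007466973
w2 (0.545, -0.274) 50 0.5494 -0.2719 53.1 0.8929613189600507
w2 (0.545, -0.274) 75 0.5493 -0.2717 45.7 0.9462677165354331
w2 (0.548, -0.32) 50 0.5509 -0.3169 24.2 0.8956436732449441
w2 (0.548, -0.32) 75 0.551 -0.3172 35.0 0.9487413908697507
t2 (0.585, -0.094) 80 0.5869 -0.0927 18.2 0.9554409005628518
t2 (0.585, -0.094) 90 0.5871 -0.093 18.3 0.9453021614468461
t2 (0.443, -0.043) 80 0.4436 -0.0438 2.1 0.9425287356321839
t2 (0.443, -0.043) 90 0.4438 -0.0439 3.0 0.9463148316651502
t2 (0.545, -0.274) 80 0.5468 -0.274 43.9 0.9067732115677322
t2 (0.545, -0.274) 90 0.5477 -0.2731 54.0 0.8159509202453987
t2 (0.548, -0.32) 80 0.5488 -0.3195 39.6 0.9169797145003756
t2 (0.548, -0.32) 90 0.5489 -0.3191 36.8 0.832146490335707
top0 (0.585, -0.094) 80 0.5871 -0.093 19.2 0.9615564932020628
top0 (0.585, -0.094) 90 0.5871 -0.0931 18.3 0.9558232931726908
top0 (0.443, -0.043) 80 0.4437 -0.0439 3.9 0.9390009606147934
top0 (0.443, -0.043) 90 0.444 -0.0439 2.5 0.9534562211981567
top0 (0.545, -0.274) 80 0.547 -0.2742 38.9 0.9041460631418791
top0 (0.545, -0.274) 90 0.5468 -0.2736 56.5 0.8278716798896171
top0 (0.548, -0.32) 80 0.5488 -0.319 37.2 0.931350114416476
top0 (0.548, -0.32) 90 0.5488 -0.3191 39.0 0.8536161335187761
```

Emit:
{"fn": "move_arm", "kwargs": {"plan": [{"dx": 5.3,"dy": -18.4,"dz": 36,"ax": 0,"ay": 0,"az": 0,"fingers": 60},{"dx": 5.3,"dy": -18.4,"dz": 36,"ax": 0,"ay": 0,"az": 0,"fingers": 60},{"dx": 5.3,"dy": -18.4,"dz": 36,"ax": 0,"ay": 0,"az": 0,"fingers": 60},{"dx": 5.3,"dy": -18.4,"dz": 36,"ax": 0,"ay": 0,"az": 0,"fingers": 60},{"dx": 5.3,"dy": -18.4,"dz": 36,"ax": 0,"ay": 0,"az": 0,"fingers": 60}]}}

```text
clock: 1.88
ee_pos: [0.445, -0.043, 0.085]
tcp_rot: [0.0, 0.973, 0.229, 0.0]
wrist_force: [0.5, -0.3, 0.4]
width: 0.7
grip_force: 0.0
```

Emit:
{"fn": "move_arm", "kwargs": {"plan": [{"dx": 0,"dy": 0,"dz": 0,"ax": 0,"ay": 0,"az": -5.5,"fingers": 55},{"dx": 0,"dy": 0,"dz": 0,"ax": 0,"ay": 0,"az": 0,"fingers": 55},{"dx": 0,"dy": 0,"dz": 0,"ax": 0,"ay": 0,"az": 0,"fingers": 55}]}}

```text
clock: 2.13
ee_pos: [0.446, -0.0437, 0.0868]
tcp_rot: [0.0, 0.961, 0.275, 0.0]
wrist_force: [0.4, -0.5, 0.7]
width: 0.643
grip_force: 0.0
```

```bash
python3 - <<'E'
from h import *
s,p,R=st();print(p,R.as_matrix().round(3))
rows(np.array([.4445,-.0432,.010])-p,R,2)
w=snap('wrist','w3')
for thr in(50,75): print(*map(float,capfit(w,(.4445,-.0432),0,thr)))
print('cap A',[float(x) for x in capfit(snap('top','t3'),(.588,-.092),0,85)])
c=np.load('top0.npz')
px=lambda u,v:(306+(u-400)/5-.4,167+v/5-.4)
lip=[ray(c,*px(*q),.007) for q in((495,352),(655,343))]
mat=[ray(c,*px(*q),.003) for q in((425,38),(450,385),(680,370),(652,25))]
for q in lip+mat: print(q.round(4))
print('mat centre',np.mean(mat,0),'yaws',[np.degrees(np.arctan2(*(a-b)[[1,0]])).round(1) for a,b in((mat[0],mat[1]),(mat[3],mat[2]))],np.degrees(np.arctan2(*(lip[0]-lip[1])[[1,0]]))-90)
E
```

```text
[ 0.44601399 -0.04371169  0.08682613] [[ 0.848  0.529  0.   ]
 [ 0.529 -0.848 -0.   ]
 [ 0.     0.001 -1.   ]]
2 rows dx -0.5 dy -0.6 dz 38.4
0.4454 -0.0404 2.2 0.9432201264870588
0.4457 -0.0411 2.2 0.9677624485056263
cap A [0.5871, -0.0929, 19.5, 0.9637115296279284]
[ 0.424  -0.2556  0.007 ]
[ 0.4314 -0.3616  0.007 ]
[ 0.6324 -0.2087  0.003 ]
[ 0.4016 -0.2265  0.003 ]
[ 0.4136 -0.3791  0.003 ]
[ 0.6435 -0.3611  0.003 ]
mat centre [ 0.52278428 -0.2938666   0.003     ] yaws [np.float64(4.4), np.float64(4.5)] 4.008472709351693
```

Emit:
{"fn": "move_arm", "kwargs": {"plan": [{"dx": -0.5,"dy": -1,"dz": 38,"ax": 0,"ay": 0,"az": 0,"fingers": 55},{"dx": 0,"dy": 0,"dz": 20,"ax": 0,"ay": 0,"az": 0,"fingers": 55},{"dx": 0,"dy": 0,"dz": 18,"ax": 0,"ay": 0,"az": 0,"fingers": 55},{"dx": 0,"dy": 0,"dz": 0,"ax": 0,"ay": 0,"az": 0,"fingers": 20},{"dx": 0,"dy": 0,"dz": 0,"ax": 0,"ay": 0,"az": 0,"fingers": 15}], "grip_force": 30}}

```text
clock: 2.65
ee_pos: [0.4453, -0.0426, 0.0112]
tcp_rot: [0.0, 0.961, 0.276, 0.0]
wrist_force: [0.6, 0.0, -0.9]
width: 0.373
grip_force: 0.0
```

Emit:
{"fn": "move_arm", "kwargs": {"plan": [{"dx": 0,"dy": 0,"dz": 0,"ax": 0,"ay": 0,"az": 0,"fingers": 10},{"dx": 0,"dy": 0,"dz": 0,"ax": 0,"ay": 0,"az": 0,"fingers": 10},{"dx": 0,"dy": 0,"dz": 0,"ax": 0,"ay": 0,"az": 0,"fingers": 10}]}}

```text
clock: 2.9
ee_pos: [0.4463, -0.0425, 0.0121]
tcp_rot: [0.001, 0.961, 0.277, 0.001]
wrist_force: [-0.3, -0.3, -0.2]
width: 0.114
grip_force: 0.0
```

```bash
python3 - <<'E'
from h import *
w=snap('wrist','w4');s=snap('side','s4')
cv2.imwrite('pics/m4.png',np.hstack([w['frame'],cv2.resize(s['frame'][200:280,160:290],(288,384*1))]))
E
```

```text
(no output)
```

View pics/m4.png

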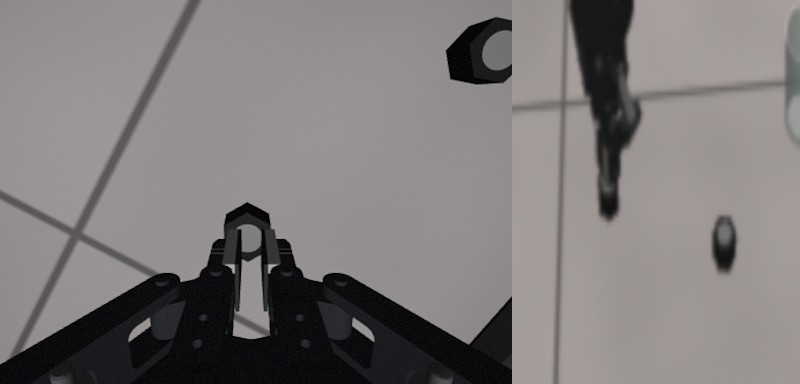

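The wrist view shows the cap at about (248, 232), with the fingertips closed above it or behind it. I'll compute where it is.

```bash
python3 - <<'E'
from h import *
w=np.load('w4.npz');s,p,R=st();print(p,s['wrist_force'])
for z in(0.0,.018):
    print(z,ray(w,248,236,z),'tool frame',R.inv().apply(ray(w,248,236,z)-p))
print('tcp px',proj(w,p),'tip px',proj(w,p+R.apply([0,0,.008])),'grasp',proj(w,p-R.apply([0,0,.011])))
print('old cap top px',proj(w,[.4452,-.042,.018]))
t=snap('top','t4'); 
try: print([float(x) for x in capfit(t,(.446,-.042),0,85)])
except Exception as e:print(e)
E
```

```text
[ 0.44574486 -0.04221483  0.01158764] [-0.19380892 -0.74946676 -0.29048285]
0.0 [ 0.43886982 -0.04545062  0.        ] tool frame [-0.00755619 -0.00094236  0.01157696]
0.018 [ 0.44617994 -0.04098788  0.018     ] tool frame [ 0.00102951 -0.00079611 -0.00641244]
tcp px [249.45993305 232.79151906] tip px [249.49332338 227.14812922] grasp [249.40893878 241.41019904]
old cap top px [248.60467316 238.23970291]
[0.4779, -0.0867, 5.4, 0.35117173837005944]
```

The cap hasn't moved, so the fingertips are higher than the nominal figure. I'll open, go lower while watching the wrist force, and close again.

Emit:
{"fn": "move_arm", "kwargs": {"plan": [{"dx": 0,"dy": 0,"dz": -4,"ax": 0,"ay": 0,"az": 0,"fingers": 55},{"dx": 0,"dy": 0,"dz": 0,"ax": 0,"ay": 0,"az": 0,"fingers": 55},{"dx": 0,"dy": 0,"dz": 0,"ax": 0,"ay": 0,"az": 0,"fingers": 55},{"dx": 0,"dy": 0,"dz": 4,"ax": 0,"ay": 0,"az": 0,"fingers": 55},{"dx": 0,"dy": 0,"dz": 6,"ax": 0,"ay": 0,"az": 0,"fingers": 55}]}}

```text
clock: 3.47
ee_pos: [0.4454, -0.042, 0.0047]
tcp_rot: [0.0, 0.961, 0.277, 0.001]
wrist_force: [-0.1, 0.2, -0.7]
width: 0.641
grip_force: 0.0
```

Emit:
{"fn": "move_arm", "kwargs": {"plan": [{"dx": 0,"dy": 0,"dz": 0,"ax": 0,"ay": 0,"az": 0,"fingers": 40},{"dx": 0,"dy": 0,"dz": 0,"ax": 0,"ay": 0,"az": 0,"fingers": 32},{"dx": 0,"dy": 0,"dz": 0,"ax": 0,"ay": 0,"az": 0,"fingers": 32}]}}

```text
clock: 3.72
ee_pos: [0.4446, -0.0418, 0.0043]
tcp_rot: [-0.0, 0.961, 0.277, -0.0]
wrist_force: [0.4, -0.3, 0.4]
width: 0.371
grip_force: 0.0
```

```bash
python3 - <<'E'
from h import *
w=snap('wrist','w5');s=snap('side','s5');st_=st()[0]
print(st_['ee_pos'],st_['wrist_force'],st_['width'])
cv2.imwrite('pics/m5.png',np.hstack([cv2.resize(w['frame'][150:350,130:380],(500,400)),cv2.resize(s['frame'][210:260,180:217],(296,400),interpolation=cv2.INTER_CUBIC)]))
E
```

```text
[ 0.44496552 -0.04191091  0.00461991] [ 0.02954895 -0.55297957  0.1677032 ] 0.37392134080221323
```

View pics/m5.png

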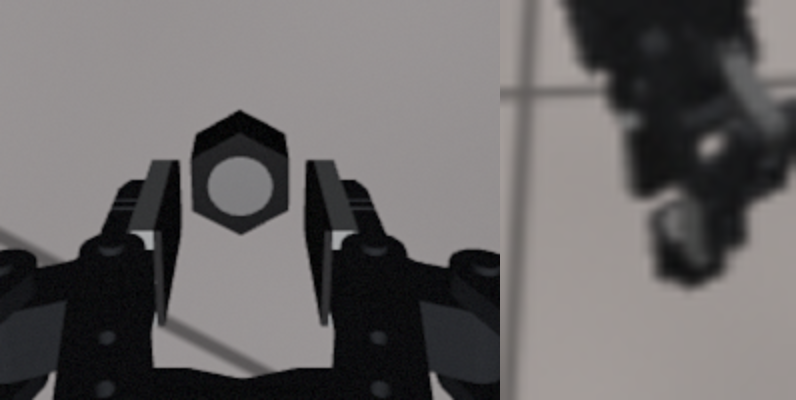

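The pads straddle the cap at about (240, 185) in the crop and are well aligned. Closing.

Emit:
{"fn": "move_arm", "kwargs": {"plan": [{"dx": 0,"dy": 0,"dz": 2,"ax": 0,"ay": 0,"az": 0,"fingers": 26},{"dx": 0,"dy": 0,"dz": 0,"ax": 0,"ay": 0,"az": 0,"fingers": 20},{"dx": 0,"dy": 0,"dz": 0,"ax": 0,"ay": 0,"az": 0,"fingers": 20},{"dx": 0,"dy": 0,"dz": 0,"ax": 0,"ay": 0,"az": 0,"fingers": 20}]}}

```text
clock: 4.15
ee_pos: [0.4449, -0.0419, 0.0026]
tcp_rot: [0.0, 0.961, 0.277, 0.0]
wrist_force: [-0.1, -0.7, -0.5]
width: 0.237
grip_force: 0.0
```

Emit:
{"fn": "move_arm", "kwargs": {"plan": [{"dx": 0,"dy": 0,"dz": -3,"ax": 0,"ay": 0,"az": 0,"fingers": 40},{"dx": 0,"dy": 0,"dz": 0,"ax": 0,"ay": 0,"az": 0,"fingers": 40},{"dx": 0,"dy": 0,"dz": 5,"ax": 0,"ay": 0,"az": 0,"fingers": 40},{"dx": 0,"dy": 0,"dz": 4,"ax": 0,"ay": 0,"az": 0,"fingers": 40},{"dx": 0,"dy": 0,"dz": 0,"ax": 0,"ay": 0,"az": 0,"fingers": 40}]}}

```text
clock: 4.57
ee_pos: [0.444, -0.0415, -0.0045]
tcp_rot: [-0.001, 0.961, 0.277, -0.001]
wrist_force: [-0.7, -0.6, 0.4]
width: 0.471
grip_force: 0.0
```

```bash
python3 - <<'E'
from h import *
w=snap('wrist','w6');s=snap('side','s6');st_=st()[0]
print(st_['ee_pos'],st_['wrist_force'],st_['width'])
cv2.imwrite('pics/m6.png',np.hstack([cv2.resize(w['frame'][150:350,130:380],(500,400)),cv2.resize(s['frame'][210:260,180:217],(296,400),interpolation=cv2.INTER_CUBIC)]))
E
```

```text
[ 0.44439749 -0.0416972  -0.00389878] [-0.36120479  0.23527898 -0.20333703] 0.4625820559632098
```

View pics/m6.png

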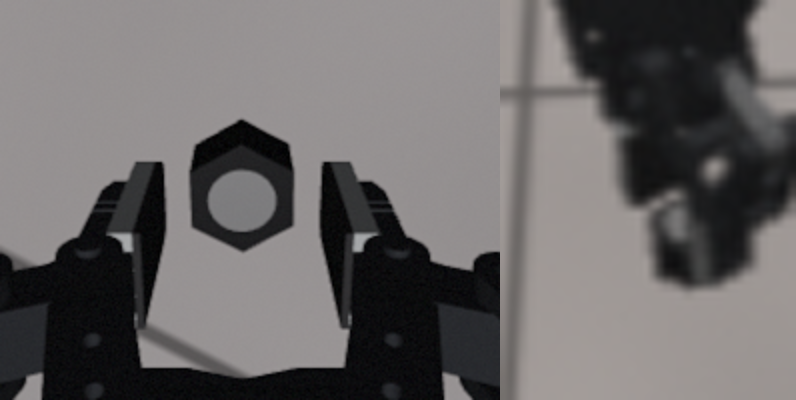

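```bash
python3 - <<'E'
from h import *
w=np.load('w6.npz')
s,p,R=st()
print(p,s['width']*85.4)
for x in(.011,-.011):
  for z in(.008,0,-.01,-.02,-.03):
    print(x,z,[proj(w,p+R.apply([x,y,z])).round(0) for y in(-.0197,.0197)])
print('obs tips (212,231),(291,231); cap obs (225..276.5, top-disc centre 251,250.5); proj cap top',proj(w,[.4452,-.042,.018]),proj(w,[.4452,-.042,.0]))
E
```

```text
[ 0.44439749 -0.0416972  -0.00389878] 39.50450757925812
0.011 0.008 [array([218., 210.]), array([284., 210.])]
0.011 0 [array([216., 215.]), array([286., 215.])]
0.011 -0.01 [array([214., 222.]), array([288., 222.])]
0.011 -0.02 [array([212., 230.]), array([290., 230.])]
0.011 -0.03 [array([209., 238.]), array([293., 238.])]
-0.011 0.008 [array([219., 244.]), array([283., 244.])]
-0.011 0 [array([217., 250.]), array([285., 250.])]
-0.011 -0.01 [array([215., 259.]), array([287., 259.])]
-0.011 -0.02 [array([213., 268.]), array([289., 268.])]
-0.011 -0.03 [array([211., 279.]), array([291., 279.])]
obs tips (212,231),(291,231); cap obs (225..276.5, top-disc centre 251,250.5); proj cap top [252.38638586 250.25652248] [252.25075791 234.77408805]
```

Fingertips measure about 20 mm behind the reported TCP, so they are now near z = 0.017. I'll go 14 mm lower and close.

Emit:
{"fn": "move_arm", "kwargs": {"plan": [{"dx": 0,"dy": 0,"dz": 5,"ax": 0,"ay": 0,"az": 0,"fingers": 40},{"dx": 0,"dy": 0,"dz": 5,"ax": 0,"ay": 0,"az": 0,"fingers": 40},{"dx": 0,"dy": 0,"dz": 3,"ax": 0,"ay": 0,"az": 0,"fingers": 40},{"dx": 0,"dy": 0,"dz": 0,"ax": 0,"ay": 0,"az": 0,"fingers": 40}]}}

```text
clock: 5.0
ee_pos: [0.4441, -0.0416, -0.0174]
tcp_rot: [-0.001, 0.961, 0.277, -0.001]
wrist_force: [-0.5, 0.0, -0.4]
width: 0.468
grip_force: 0.0
```

Emit:
{"fn": "move_arm", "kwargs": {"plan": [{"dx": 0,"dy": 0,"dz": 0,"ax": 0,"ay": 0,"az": 0,"fingers": 20},{"dx": 0,"dy": 0,"dz": 0,"ax": 0,"ay": 0,"az": 0,"fingers": 20},{"dx": 0,"dy": 0,"dz": 0,"ax": 0,"ay": 0,"az": 0,"fingers": 20},{"dx": 0,"dy": 0,"dz": 0,"ax": 0,"ay": 0,"az": 0,"fingers": 20}]}}

```text
clock: 5.33
ee_pos: [0.445, -0.0419, -0.0163]
tcp_rot: [0.0, 0.961, 0.277, 0.0]
wrist_force: [0.6, 1.1, 0.8]
width: 0.29
grip_force: 30.9
```

Gripped, with 31 N at about 25 mm. Lifting it over to the tray.

Emit:
{"fn": "move_arm", "kwargs": {"plan": [{"dx": 0,"dy": 0,"dz": -15,"ax": 0,"ay": 0,"az": 0,"fingers": 20},{"dx": 0,"dy": 0,"dz": -30,"ax": 0,"ay": 0,"az": 0,"fingers": 20},{"dx": 0,"dy": 0,"dz": -35,"ax": 0,"ay": 0,"az": 0,"fingers": 20},{"dx": -6,"dy": 18,"dz": -20,"ax": 0,"ay": 0,"az": 0,"fingers": 20},{"dx": -10,"dy": 30,"dz": 0,"ax": 0,"ay": 0,"az": 0,"fingers": 20}]}}

```text
clock: 5.75
ee_pos: [0.4598, -0.091, 0.0884]
tcp_rot: [0.002, 0.96, 0.279, 0.003]
wrist_force: [1.6, -1.4, 0.4]
width: 0.299
grip_force: 30.6
```

Emit:
{"fn": "move_arm", "kwargs": {"plan": [{"dx": -12,"dy": 35,"dz": 0,"ax": 0,"ay": 0,"az": 0,"fingers": 20},{"dx": -12,"dy": 35,"dz": 0,"ax": 0,"ay": 0,"az": 0,"fingers": 20},{"dx": -12,"dy": 35,"dz": 0,"ax": 0,"ay": 0,"az": 0,"fingers": 20},{"dx": -12,"dy": 35,"dz": 0,"ax": 0,"ay": 0,"az": 0,"fingers": 20},{"dx": -12,"dy": 35,"dz": 0,"ax": 0,"ay": 0,"az": 0,"fingers": 20}]}}

```text
clock: 6.17
ee_pos: [0.4993, -0.2728, 0.0834]
tcp_rot: [-0.0, 0.961, 0.277, -0.0]
wrist_force: [-0.0, 0.7, -0.9]
width: 0.297
grip_force: 30.6
```

Emit:
{"fn": "move_arm", "kwargs": {"plan": [{"dx": -6,"dy": 16,"dz": 15,"ax": 0,"ay": 0,"az": 0,"fingers": 20},{"dx": 0,"dy": 0,"dz": 25,"ax": 0,"ay": 0,"az": 0,"fingers": 20},{"dx": 0,"dy": 0,"dz": 0,"ax": 0,"ay": 0,"az": 0,"fingers": 20},{"dx": 0,"dy": 0,"dz": 0,"ax": 0,"ay": 0,"az": 0,"fingers": 20}]}}

```text
clock: 6.5
ee_pos: [0.5013, -0.2864, 0.042]
tcp_rot: [-0.002, 0.961, 0.277, -0.001]
wrist_force: [0.5, 0.3, 0.2]
width: 0.297
grip_force: 30.6
```

```bash
python3 - <<'E'
from h import *
s,p,R=st();print(p,s['width'],s['grip_force'])
w=snap('wrist','w7')
rows(np.array([.503,-.288,-.007])-p,R,1)
for xy in((.549,-.273),(.55,-.318)): 
    try: print([float(v) for v in capfit(w,xy,.007,60)])
    except Exception as e: print(e)
E
```

```text
[ 0.50129461 -0.28642421  0.0419534 ] 0.29733520463036794 30.634252909803763
1 rows dx 0.7 dy 2.5 dz 48.9
min() iterable argument is empty
[0.5517, -0.3086, 58.3, 0.23654283548142532]
```

Emit:
{"fn": "move_arm", "kwargs": {"plan": [{"dx": 0,"dy": 2,"dz": 25,"ax": 0,"ay": 0,"az": 0,"fingers": 20},{"dx": 0,"dy": 0,"dz": 15,"ax": 0,"ay": 0,"az": 0,"fingers": 20},{"dx": 0,"dy": 0,"dz": 7,"ax": 0,"ay": 0,"az": 0,"fingers": 20},{"dx": 0,"dy": 0,"dz": 0,"ax": 0,"ay": 0,"az": 0,"fingers": 20}]}}

```text
clock: 6.88
ee_pos: [0.5033, -0.2883, -0.0039]
tcp_rot: [-0.001, 0.961, 0.278, -0.001]
wrist_force: [-0.8, -0.1, -0.5]
width: 0.295
grip_force: 30.6
```

Emit:
{"fn": "move_arm", "kwargs": {"plan": [{"dx": 0,"dy": 0,"dz": 1,"ax": 0,"ay": 0,"az": 0,"fingers": 42},{"dx": 0,"dy": 0,"dz": 0,"ax": 0,"ay": 0,"az": 0,"fingers": 42},{"dx": 0,"dy": 0,"dz": 0,"ax": 0,"ay": 0,"az": 0,"fingers": 42},{"dx": 0,"dy": 0,"dz": -20,"ax": 0,"ay": 0,"az": 0,"fingers": 42},{"dx": 0,"dy": 0,"dz": -40,"ax": 0,"ay": 0,"az": 0,"fingers": 42}]}}

```text
clock: 7.3
ee_pos: [0.5007, -0.2867, 0.052]
tcp_rot: [-0.004, 0.961, 0.277, -0.003]
wrist_force: [0.3, -0.3, -0.7]
width: 0.494
grip_force: 0.0
```

Emit:
{"fn": "move_arm", "kwargs": {"plan": [{"dx": 16,"dy": -18,"dz": -30,"ax": 0,"ay": 0,"az": 0,"fingers": 45},{"dx": 32,"dy": -18,"dz": 0,"ax": 0,"ay": 0,"az": 0,"fingers": 45},{"dx": 32,"dy": -18,"dz": 0,"ax": 0,"ay": 0,"az": 0,"fingers": 45},{"dx": 32,"dy": -18,"dz": 0,"ax": 0,"ay": 0,"az": 0,"fingers": 45},{"dx": 32,"dy": -18,"dz": 0,"ax": 0,"ay": 0,"az": 0,"fingers": 45}]}}

```text
clock: 7.72
ee_pos: [0.579, -0.1354, 0.0871]
tcp_rot: [0.001, 0.961, 0.277, 0.001]
wrist_force: [0.3, 0.2, -1.3]
width: 0.522
grip_force: 0.0
```

Emit:
{"fn": "move_arm", "kwargs": {"plan": [{"dx": 0,"dy": 0,"dz": 0,"ax": 0,"ay": 0,"az": -6,"fingers": 45},{"dx": 0,"dy": 0,"dz": 0,"ax": 0,"ay": 0,"az": -6,"fingers": 45},{"dx": 0,"dy": 0,"dz": 0,"ax": 0,"ay": 0,"az": -6,"fingers": 45},{"dx": 0,"dy": 0,"dz": 0,"ax": 0,"ay": 0,"az": 0,"fingers": 45},{"dx": 0,"dy": 0,"dz": 0,"ax": 0,"ay": 0,"az": 0,"fingers": 45}]}}

```text
clock: 8.13
ee_pos: [0.5782, -0.1368, 0.0864]
tcp_rot: [0.0, 0.906, 0.423, 0.0]
wrist_force: [-0.1, -0.9, 0.3]
width: 0.524
grip_force: 0.0
```

```bash
python3 - <<'E'
from h import *
s,p,R=st();print(p,R.as_matrix().round(3))
w=snap('wrist','w8');t=snap('top','t8')
for c,th in((w,60),(t,85)):
    try: r=capfit(c,(.588,-.092),0,th);print([float(v) for v in r])
    except Exception as e: print(e)
rows(np.array([.5885,-.0915,-.0165])-p,R,1)
cv2.imwrite('pics/m7.png',np.hstack([cv2.resize(w['frame'],(400,300)),cv2.resize(t['frame'][120:270,160:360],(400,300))]))
E
```

```text
[ 0.57818711 -0.13676775  0.08637524] [[ 0.642  0.766  0.001]
 [ 0.766 -0.642 -0.001]
 [ 0.     0.001 -1.   ]]
[0.5894, -0.0897, 23.9, 0.9698482864003493]
[0.5924, -0.1074, 36.8, 0.1513975155279503]
1 rows dx 41.3 dy -21.3 dz 102.9
```

View pics/m7.png

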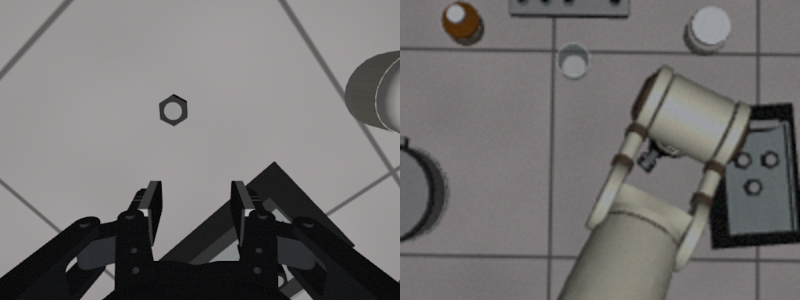

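The wrist view shows cap A at about (173, 110), which puts it at (0.589, -0.090). Cap B is now on the tray with the other two.

Emit:
{"fn": "move_arm", "kwargs": {"plan": [{"dx": 21,"dy": -11,"dz": 15,"ax": 0,"ay": 0,"az": -2,"fingers": 45},{"dx": 21,"dy": -10,"dz": 30,"ax": 0,"ay": 0,"az": -1,"fingers": 45},{"dx": 0,"dy": 0,"dz": 25,"ax": 0,"ay": 0,"az": 0,"fingers": 45},{"dx": 0,"dy": 0,"dz": 0,"ax": 0,"ay": 0,"az": 0,"fingers": 45},{"dx": 0,"dy": 0,"dz": 0,"ax": 0,"ay": 0,"az": 0,"fingers": 45}]}}

```text
clock: 8.65
ee_pos: [0.5865, -0.0905, 0.0146]
tcp_rot: [-0.001, 0.894, 0.447, -0.001]
wrist_force: [-0.4, -0.7, 0.2]
width: 0.532
grip_force: 0.0
```

```bash
python3 - <<'E'
from h import *
s,p,R=st();print(p,R.as_matrix().round(3))
w=snap('wrist','w9')
r=capfit(w,(.589,-.09),0,60);print([float(v) for v in r])
rows(np.array([r[0],r[1],-.0165])-p,R,1)
E
```

```text
[ 0.58647766 -0.09048227  0.0145759 ] [[ 0.6    0.8   -0.003]
 [ 0.8   -0.6    0.001]
 [-0.001 -0.003 -1.   ]]
[0.5989, -0.0735, 59.8, 0.7222038150234298]
1 rows dx 21.1 dy -0.2 dz 31.1
```

Emit:
{"fn": "move_arm", "kwargs": {"plan": [{"dx": 1.5,"dy": 1.5,"dz": 12,"ax": 0,"ay": 0,"az": 0,"fingers": 45},{"dx": 0,"dy": 0,"dz": 12,"ax": 0,"ay": 0,"az": 0,"fingers": 45},{"dx": 0,"dy": 0,"dz": 6,"ax": 0,"ay": 0,"az": 0,"fingers": 45},{"dx": 0,"dy": 0,"dz": 0,"ax": 0,"ay": 0,"az": 0,"fingers": 45},{"dx": 0,"dy": 0,"dz": 0,"ax": 0,"ay": 0,"az": 0,"fingers": 20}]}}

```text
clock: 9.12
ee_pos: [0.5894, -0.0905, -0.015]
tcp_rot: [-0.0, 0.894, 0.447, -0.0]
wrist_force: [-0.1, 0.1, 0.1]
width: 0.401
grip_force: 0.0
```

Emit:
{"fn": "move_arm", "kwargs": {"plan": [{"dx": 0,"dy": 0,"dz": 0,"ax": 0,"ay": 0,"az": 0,"fingers": 20},{"dx": 0,"dy": 0,"dz": 0,"ax": 0,"ay": 0,"az": 0,"fingers": 20},{"dx": 0,"dy": 0,"dz": 0,"ax": 0,"ay": 0,"az": 0,"fingers": 20},{"dx": 0,"dy": 0,"dz": 0,"ax": 0,"ay": 0,"az": 0,"fingers": 20}]}}

```text
clock: 9.45
ee_pos: [0.5901, -0.0905, -0.0141]
tcp_rot: [0.0, 0.894, 0.448, 0.0]
wrist_force: [-0.2, -0.1, -0.8]
width: 0.292
grip_force: 32.2
```

Emit:
{"fn": "move_arm", "kwargs": {"plan": [{"dx": 0,"dy": 0,"dz": -15,"ax": 0,"ay": 0,"az": 0,"fingers": 20},{"dx": 0,"dy": 0,"dz": -35,"ax": 0,"ay": 0,"az": 0,"fingers": 20},{"dx": -15,"dy": 2,"dz": -30,"ax": 0,"ay": 0,"az": 0,"fingers": 20},{"dx": -25,"dy": 3,"dz": -15,"ax": 0,"ay": 0,"az": 0,"fingers": 20},{"dx": -35,"dy": 5,"dz": 0,"ax": 0,"ay": 0,"az": 0,"fingers": 20}]}}

```text
clock: 9.87
ee_pos: [0.5565, -0.1572, 0.0859]
tcp_rot: [0.004, 0.893, 0.449, 0.003]
wrist_force: [0.3, -0.9, 0.2]
width: 0.296
grip_force: 32.3
```

Emit:
{"fn": "move_arm", "kwargs": {"plan": [{"dx": -35,"dy": 5,"dz": 0,"ax": 0,"ay": 0,"az": 0,"fingers": 20},{"dx": -35,"dy": 5,"dz": 0,"ax": 0,"ay": 0,"az": 0,"fingers": 20},{"dx": -35,"dy": 5,"dz": 0,"ax": 0,"ay": 0,"az": 0,"fingers": 20},{"dx": -35,"dy": 5,"dz": 0,"ax": 0,"ay": 0,"az": 0,"fingers": 20},{"dx": -35,"dy": 5,"dz": 0,"ax": 0,"ay": 0,"az": 0,"fingers": 20}]}}

```text
clock: 10.28
ee_pos: [0.4671, -0.3129, 0.0809]
tcp_rot: [0.0, 0.894, 0.448, 0.0]
wrist_force: [-0.3, -0.0, -0.1]
width: 0.297
grip_force: 32.3
```

Emit:
{"fn": "move_arm", "kwargs": {"plan": [{"dx": 0,"dy": 0,"dz": 20,"ax": 0,"ay": 0,"az": 0,"fingers": 20},{"dx": 0,"dy": 0,"dz": 20,"ax": 0,"ay": 0,"az": 0,"fingers": 20},{"dx": 0,"dy": 0,"dz": 0,"ax": 0,"ay": 0,"az": 0,"fingers": 20},{"dx": 0,"dy": 0,"dz": 0,"ax": 0,"ay": 0,"az": 0,"fingers": 20}]}}

```text
clock: 10.62
ee_pos: [0.4673, -0.3107, 0.0398]
tcp_rot: [-0.001, 0.894, 0.448, -0.0]
wrist_force: [0.5, 0.8, -0.6]
width: 0.295
grip_force: 32.3
```

Emit:
{"fn": "move_arm", "kwargs": {"plan": [{"dx": 0,"dy": 0,"dz": 25,"ax": 0,"ay": 0,"az": 0,"fingers": 20},{"dx": 0,"dy": 0,"dz": 15,"ax": 0,"ay": 0,"az": 0,"fingers": 20},{"dx": 0,"dy": 0,"dz": 4,"ax": 0,"ay": 0,"az": 0,"fingers": 20},{"dx": 0,"dy": 0,"dz": 0,"ax": 0,"ay": 0,"az": 0,"fingers": 20},{"dx": 0,"dy": 0,"dz": 1,"ax": 0,"ay": 0,"az": 0,"fingers": 40}]}}

```text
clock: 11.03
ee_pos: [0.4692, -0.3122, -0.0028]
tcp_rot: [0.001, 0.894, 0.448, 0.0]
wrist_force: [-0.5, 1.1, 0.1]
width: 0.422
grip_force: 0.0
```

Emit:
{"fn": "move_arm", "kwargs": {"plan": [{"dx": 0,"dy": 0,"dz": 0,"ax": 0,"ay": 0,"az": 0,"fingers": 40},{"dx": 0,"dy": 0,"dz": 0,"ax": 0,"ay": 0,"az": 0,"fingers": 40},{"dx": 0,"dy": 0,"dz": -15,"ax": 0,"ay": 0,"az": 0,"fingers": 40},{"dx": 0,"dy": 0,"dz": -40,"ax": 0,"ay": 0,"az": 0,"fingers": 40},{"dx": 0,"dy": 0,"dz": -40,"ax": 0,"ay": 0,"az": 0,"fingers": 40}]}}

```text
clock: 11.45
ee_pos: [0.467, -0.3104, 0.0907]
tcp_rot: [-0.002, 0.894, 0.448, -0.001]
wrist_force: [0.5, -1.5, 0.7]
width: 0.466
grip_force: 0.0
```

Emit:
{"fn": "move_arm", "kwargs": {"plan": [{"dx": 30,"dy": -21,"dz": -15,"ax": 0,"ay": 0,"az": 0,"fingers": 50},{"dx": 33,"dy": -23,"dz": -15,"ax": 0,"ay": 0,"az": 0,"fingers": 50},{"dx": 33,"dy": -23,"dz": -15,"ax": 0,"ay": 0,"az": 0,"fingers": 50},{"dx": 33,"dy": -23,"dz": -15,"ax": 0,"ay": 0,"az": 0,"fingers": 50},{"dx": 33,"dy": -23,"dz": -15,"ax": 0,"ay": 0,"az": 0,"fingers": 50}]}}

```text
clock: 11.87
ee_pos: [0.4746, -0.1174, 0.1656]
tcp_rot: [0.001, 0.894, 0.447, 0.001]
wrist_force: [1.3, -0.1, 0.4]
width: 0.581
grip_force: 0.0
```

Emit:
{"fn": "move_arm", "kwargs": {"plan": [{"dx": 33,"dy": -23,"dz": -15,"ax": 0,"ay": 0,"az": 0,"fingers": 50},{"dx": 33,"dy": -23,"dz": -15,"ax": 0,"ay": 0,"az": 0,"fingers": 50},{"dx": 33,"dy": -23,"dz": 0,"ax": 0,"ay": 0,"az": 0,"fingers": 50},{"dx": 33,"dy": -23,"dz": 0,"ax": 0,"ay": 0,"az": 0,"fingers": 50},{"dx": 0,"dy": 0,"dz": 0,"ax": 0,"ay": 0,"az": 0,"fingers": 50}]}}

```text
clock: 12.28
ee_pos: [0.4798, 0.0457, 0.1943]
tcp_rot: [-0.001, 0.893, 0.451, 0.002]
wrist_force: [0.4, 0.1, 0.7]
width: 0.583
grip_force: 0.0
```

Emit:
{"fn": "move_arm", "kwargs": {"plan": [{"dx": 0,"dy": 0,"dz": 0,"ax": 0,"ay": 0,"az": 7,"fingers": 50},{"dx": 0,"dy": 0,"dz": 0,"ax": 0,"ay": 0,"az": 7,"fingers": 50},{"dx": 0,"dy": 0,"dz": 0,"ax": 0,"ay": 0,"az": 7,"fingers": 50},{"dx": 0,"dy": 0,"dz": 0,"ax": 0,"ay": 0,"az": 7,"fingers": 50},{"dx": 0,"dy": 0,"dz": 0,"ax": 0,"ay": 0,"az": 7,"fingers": 50}]}}

```text
clock: 12.7
ee_pos: [0.4801, 0.0391, 0.1937]
tcp_rot: [0.0, 0.988, 0.155, 0.001]
wrist_force: [-0.4, -0.5, -1.0]
width: 0.586
grip_force: 0.0
```

Emit:
{"fn": "move_arm", "kwargs": {"plan": [{"dx": 0,"dy": 0,"dz": 0,"ax": 0,"ay": 0,"az": 7,"fingers": 50},{"dx": 0,"dy": 0,"dz": 0,"ax": 0,"ay": 0,"az": 7,"fingers": 50},{"dx": 0,"dy": 0,"dz": 0,"ax": 0,"ay": 0,"az": 7,"fingers": 50},{"dx": 0,"dy": 0,"dz": 0,"ax": 0,"ay": 0,"az": 7,"fingers": 50},{"dx": 0,"dy": 0,"dz": 0,"ax": 0,"ay": 0,"az": 0,"fingers": 50}]}}

```text
clock: 13.12
ee_pos: [0.4801, 0.0391, 0.1936]
tcp_rot: [0.0, 0.996, -0.087, 0.001]
wrist_force: [-0.5, -0.6, -0.1]
width: 0.583
grip_force: 0.0
```

```bash
python3 - <<'E'
from h import *
s,p,R=st();print(p,R.as_matrix().round(3),s['joints'])
w=snap('wrist','w10');t=snap('top','t10')
for xy in((.549,-.273),(.55,-.318),(.503,-.287),(.468,-.311)):
    try: print([float(v) for v in capfit(t,xy,.007,80)])
    except Exception as e: print(e)
cv2.imwrite('pics/m8.png',np.hstack([cv2.resize(w['frame'],(400,300)),cv2.resize(t['frame'][120:270,200:400],(400,300))]))
E
```

```text
[0.48013621 0.03909924 0.19364256] [[ 0.985 -0.174  0.001]
 [-0.174 -0.985 -0.   ]
 [ 0.001  0.    -1.   ]] [-1.70209182e-01 -7.12541431e-02  1.87730157e+00 -1.15794155e-04
  1.33438209e+00  1.57510949e+00]
[0.547, -0.2739, 40.0, 0.9126953869614944]
[0.5489, -0.3189, 34.0, 0.92]
[0.5028, -0.2914, 52.3, 0.9167944785276073]
[0.4677, -0.3144, 29.8, 0.9346752753513103]
```

View pics/m8.png

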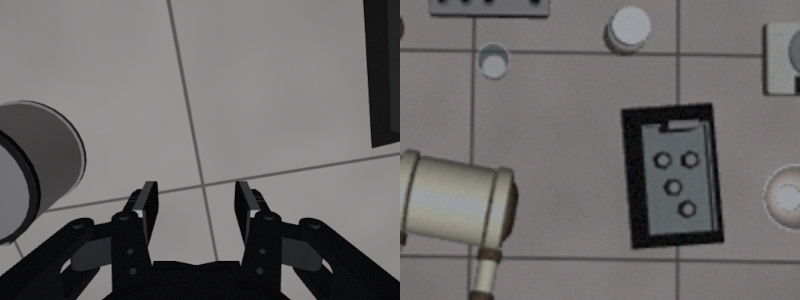

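All four caps are on the tray. Now moving over the drum.

Emit:
{"fn": "move_arm", "kwargs": {"plan": [{"dx": -5.5,"dy": -35,"dz": -6,"ax": 0,"ay": 0,"az": 0,"fingers": 50},{"dx": -5.5,"dy": -35,"dz": -6,"ax": 0,"ay": 0,"az": 0,"fingers": 50},{"dx": -5.5,"dy": -35,"dz": -6,"ax": 0,"ay": 0,"az": 0,"fingers": 50},{"dx": -5.5,"dy": -35,"dz": -6,"ax": 0,"ay": 0,"az": 0,"fingers": 50},{"dx": -5.5,"dy": -35,"dz": -6,"ax": 0,"ay": 0,"az": 0,"fingers": 50}]}}

```text
clock: 13.63
ee_pos: [0.4825, 0.2182, 0.2236]
tcp_rot: [-0.0, 0.996, -0.084, 0.0]
wrist_force: [-0.1, 0.1, -0.2]
width: 0.587
grip_force: 0.0
```

Emit:
{"fn": "move_arm", "kwargs": {"plan": [{"dx": -5.5,"dy": -35,"dz": 0,"ax": 0,"ay": 0,"az": 0,"fingers": 50},{"dx": -5.5,"dy": -35,"dz": 0,"ax": 0,"ay": 0,"az": 0,"fingers": 50},{"dx": 0,"dy": 0,"dz": 0,"ax": 0,"ay": 0,"az": 0,"fingers": 50},{"dx": 0,"dy": 0,"dz": 0,"ax": 0,"ay": 0,"az": 0,"fingers": 50},{"dx": 0,"dy": 0,"dz": 0,"ax": 0,"ay": 0,"az": 0,"fingers": 50}]}}

```text
clock: 14.05
ee_pos: [0.4837, 0.2872, 0.2229]
tcp_rot: [0.0, 0.996, -0.084, -0.0]
wrist_force: [-0.3, 0.0, -0.3]
width: 0.583
grip_force: 0.0
```

```bash
python3 - <<'E'
from h import *
s,p,R=st();print(p,s['joints'])
w=snap('wrist','w11');t=np.load('top0.npz')
m=np.hstack([cv2.resize(w['frame'],(512,384)),np.zeros((384,280,3),np.uint8)])
m[:280,512:]=cv2.resize(t['frame'][190:246,128:184],(280,280),interpolation=cv2.INTER_CUBIC)
cv2.imwrite('pics/m9.png',m)
E
```

```text
[0.48369263 0.28718499 0.22289559] [ 3.21299946e-01  1.21080830e-01  1.62259055e+00 -5.10409240e-04
  1.39821312e+00  2.06125193e+00]
```

View pics/m9.png

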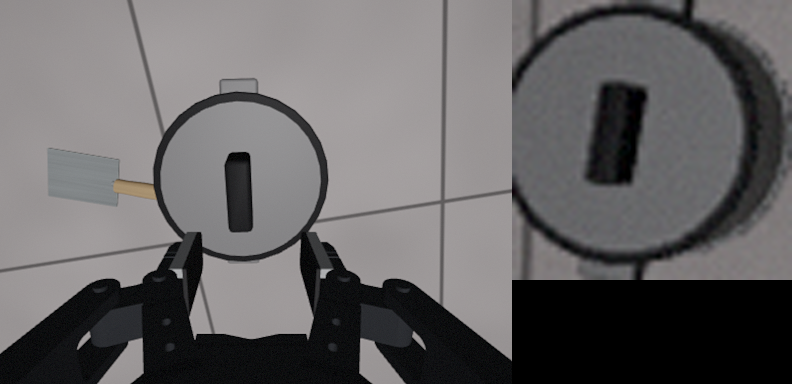

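The wrist view shows the bar from (238, 153) to (240, 231), lying along the tool's x, and the +x marker at about (238, 86). Fitting the bar box and the disc.

```bash
cat >> h.py <<'E'
def boxfit(c,roi,thr,half,zs,x0):
    """fit yawed box silhouette (half extents, z range) to dark blob in roi (u0,v0,u1,v1)"""
    u0,v0,u1,v1=roi;k=4
    g=cv2.resize(cv2.cvtColor(c['frame'][v0:v1,u0:u1],cv2.COLOR_BGR2GRAY),None,fx=k,fy=k,interpolation=cv2.INTER_CUBIC)
    cs,_=cv2.findContours((g<thr).astype(np.uint8),cv2.RETR_EXTERNAL,cv2.CHAIN_APPROX_NONE)
    M=np.zeros_like(g);cv2.drawContours(M,[max(cs,key=cv2.contourArea)],-1,1,-1)
    def cost(a):
        e=np.array([np.cos(a[2]),np.sin(a[2])]);f=np.array([-e[1],e[0]])
        P=[proj(c,[*(np.array(a[:2])+i*half[0]*e+j*half[1]*f),z]) for i in(-1,1) for j in(-1,1) for z in zs]
        P=(np.array(P)-[u0,v0]+.5)*k-.5;S=np.zeros_like(g)
        cv2.fillPoly(S,[np.round(cv2.convexHull(P.astype(np.float32))*16).astype(np.int32)],1,shift=4)
        return -float((S&M).sum())/float((S|M).sum())
    x0=np.array(x0);r=minimize(cost,x0,method='Nelder-Mead',options=dict(initial_simplex=[x0,x0+[.005,0,0],x0+[0,.005,0],x0+[0,0,.1]]))
    return r.x[:2].round(4),np.degrees(r.x[2]).round(1),round(-r.fun,3)
E
python3 - <<'E'
from h import *
w=np.load('w11.npz');t=np.load('top0.npz');s,p,R=st()
for thr in(40,60,75): print('w',thr,boxfit(w,(205,135,275,245),thr,(.03,.01),(.118,.16),(.484,.288,-.17)))
for thr in(45,60): print('t',thr,boxfit(t,(138,200,162,232),thr,(.03,.01),(.118,.16),(.484,.288,-.17)))
a=ray(w,238.5,86,.108);print('marker',a)
# other marker from top0: centres in m1 crop px
for n,q in(('+x',(197,45)),('-x',(147,321))): print(n,ray(t,118+q[0]/5-.4,180+q[1]/5-.4,.105))
# disc centre: ellipse fit on dark rim outer contour in wrist (top part)
g=cv2.cvtColor(w['frame'],cv2.COLOR_BGR2GRAY)
P=[]
for v in range(100,225,5):
    for rng in(range(140,200),range(345,280,-1)):
        for u in rng:
            if g[v,u]<75: P.append(ray(w,u,v,.118)[:2]);break
P=np.array(P);A=np.c_[2*P,np.ones(len(P))];x=np.linalg.lstsq(A,(P**2).sum(1),rcond=None)[0]
r=np.hypot(*(P-x[:2]).T);k=abs(r-np.median(r))<.004;A=A[k];x=np.linalg.lstsq(A,(P[k]**2).sum(1),rcond=None)[0];print('disc',x[:2],np.sqrt(x[2]+x[:2]@x[:2]),k.sum())
E
```

```text
w 40 (array([0.4846, 0.2967]), np.float64(-8.9), np.float64(0.88))
w 60 (array([0.4849, 0.2968]), np.float64(-8.7), np.float64(0.901))
w 75 (array([0.4846, 0.2969]), np.float64(-8.4), np.float64(0.916))
t 45 (array([0.485 , 0.2921]), np.float64(-7.8), np.float64(0.82))
t 60 (array([0.4842, 0.2942]), np.float64(-7.7), np.float64(0.881))
marker [0.56852767 0.28375881 0.108     ]
+x [0.56959809 0.27906623 0.105     ]
-x [0.40012871 0.30432064 0.105     ]
disc [0.48590241 0.29673225] 0.07849769280939431 48
```

Lid is at about (0.485, 0.296), yaw -8.6°, in line with the drum markers, so it is locked home. Descending to grip.

Emit:
{"fn": "move_arm", "kwargs": {"plan": [{"dx": 0,"dy": -8.3,"dz": 0,"ax": 0,"ay": 0,"az": -1,"fingers": 50},{"dx": 0,"dy": 0,"dz": 35,"ax": 0,"ay": 0,"az": 0,"fingers": 50},{"dx": 0,"dy": 0,"dz": 35,"ax": 0,"ay": 0,"az": 0,"fingers": 50},{"dx": 0,"dy": 0,"dz": 30,"ax": 0,"ay": 0,"az": 0,"fingers": 50},{"dx": 0,"dy": 0,"dz": 18,"ax": 0,"ay": 0,"az": 0,"fingers": 50}], "grip_force": 60}}

```text
clock: 14.52
ee_pos: [0.4834, 0.2944, 0.1013]
tcp_rot: [0.001, 0.997, -0.077, -0.002]
wrist_force: [-0.1, -0.3, 0.6]
width: 0.587
grip_force: 0.0
```

Emit:
{"fn": "move_arm", "kwargs": {"plan": [{"dx": 0,"dy": 0,"dz": 0,"ax": 0,"ay": 0,"az": 0,"fingers": 30},{"dx": 0,"dy": 0,"dz": 0,"ax": 0,"ay": 0,"az": 0,"fingers": 24},{"dx": 0,"dy": 0,"dz": 0,"ax": 0,"ay": 0,"az": 0,"fingers": 16},{"dx": 0,"dy": 0,"dz": 0,"ax": 0,"ay": 0,"az": 0,"fingers": 14},{"dx": 0,"dy": 0,"dz": 0,"ax": 0,"ay": 0,"az": 0,"fingers": 14}]}}

```text
clock: 14.93
ee_pos: [0.4856, 0.2957, 0.1059]
tcp_rot: [-0.0, 0.997, -0.077, 0.001]
wrist_force: [0.1, 1.1, -0.1]
width: 0.229
grip_force: 61.0
```

```bash
python3 - <<'E'
from h import *
s,p,R=st();print(p,s['wrist_force'],s['torque'],s['width']*85.4,s['grip_force'],R.as_euler('xyz',degrees=True))
E
```

```text
[0.48560901 0.29567188 0.10586327] [ 0.09100884  1.11572995 -0.07567307] [-0.15822286  0.07036731  0.03238449] 19.52315080317703 60.97412467002869 [-1.79976086e+02 -6.65958311e-02 -8.80825029e+00]
```

Gripped with almost no side force. Turning counter-clockwise by 45°.

Emit:
{"fn": "move_arm", "kwargs": {"plan": [{"dx": 0,"dy": 0,"dz": 0,"ax": 0,"ay": 0,"az": -4,"fingers": 14},{"dx": 0,"dy": 0,"dz": 0,"ax": 0,"ay": 0,"az": -4,"fingers": 14},{"dx": 0,"dy": 0,"dz": 0,"ax": 0,"ay": 0,"az": -4,"fingers": 14},{"dx": 0,"dy": 0,"dz": 0,"ax": 0,"ay": 0,"az": -4,"fingers": 14},{"dx": 0,"dy": 0,"dz": 0,"ax": 0,"ay": 0,"az": -4,"fingers": 14}]}}

```text
clock: 15.35
ee_pos: [0.4855, 0.2959, 0.1058]
tcp_rot: [-0.0, 0.995, 0.099, 0.001]
wrist_force: [-0.2, 0.0, -0.1]
width: 0.224
grip_force: 60.8
```

Emit:
{"fn": "move_arm", "kwargs": {"plan": [{"dx": 0,"dy": 0,"dz": 0,"ax": 0,"ay": 0,"az": -5,"fingers": 14},{"dx": 0,"dy": 0,"dz": 0,"ax": 0,"ay": 0,"az": -5,"fingers": 14},{"dx": 0,"dy": 0,"dz": 0,"ax": 0,"ay": 0,"az": -5,"fingers": 14},{"dx": 0,"dy": 0,"dz": 0,"ax": 0,"ay": 0,"az": -5,"fingers": 14},{"dx": 0,"dy": 0,"dz": 0,"ax": 0,"ay": 0,"az": -5,"fingers": 14}]}}

```text
clock: 15.77
ee_pos: [0.4855, 0.2958, 0.1058]
tcp_rot: [-0.0, 0.95, 0.313, 0.001]
wrist_force: [0.4, 0.0, -1.5]
width: 0.227
grip_force: 60.8
```

Emit:
{"fn": "move_arm", "kwargs": {"plan": [{"dx": 0,"dy": 0,"dz": 0,"ax": 0,"ay": 0,"az": 0,"fingers": 14},{"dx": 0,"dy": 0,"dz": -4,"ax": 0,"ay": 0,"az": 0,"fingers": 14},{"dx": 0,"dy": 0,"dz": -4,"ax": 0,"ay": 0,"az": 0,"fingers": 14},{"dx": 0,"dy": 0,"dz": 0,"ax": 0,"ay": 0,"az": 0,"fingers": 14}]}}

```text
clock: 16.1
ee_pos: [0.4857, 0.2959, 0.1141]
tcp_rot: [-0.0, 0.951, 0.31, 0.001]
wrist_force: [0.5, 0.6, -1.7]
width: 0.228
grip_force: 60.6
```

```bash
python3 - <<'E'
from h import *
s,p,R=st();print(p,s['wrist_force'],s['torque'],s['width']*85.4,s['grip_force'],R.as_euler('xyz',degrees=True))
w=snap('wrist','w12')
for z in(0,.008,.012): print(z,boxfit(w,(200,135,300,235),60,(.03,.01),(.118+z,.16+z),(.4855,.2957,.63)))
E
```

```text
[0.48567181 0.29590812 0.11405657] [ 0.50862075  0.5746539  -1.6545046 ] [-0.02680594  0.02132848  0.01697734] 19.429456812290127 60.646523237228394 [ 1.79972750e+02 -8.81555915e-02  3.61078578e+01]
0 (array([0.4832, 0.2907]), np.float64(41.7), np.float64(0.962))
0.008 (array([0.4848, 0.2926]), np.float64(41.1), np.float64(0.926))
0.012 (array([0.4851, 0.294 ]), np.float64(39.9), np.float64(0.9))
```

It lifts freely. Carrying the lid to about (0.49, 0.02).

Emit:
{"fn": "move_arm", "kwargs": {"plan": [{"dx": 0,"dy": 0,"dz": -12,"ax": 0,"ay": 0,"az": 0,"fingers": 14},{"dx": 0,"dy": 0,"dz": -18,"ax": 0,"ay": 0,"az": 0,"fingers": 14},{"dx": 0,"dy": 0,"dz": -25,"ax": 0,"ay": 0,"az": 0,"fingers": 14},{"dx": 0,"dy": 0,"dz": -20,"ax": 0,"ay": 0,"az": 0,"fingers": 14},{"dx": -8,"dy": 12,"dz": 0,"ax": 0,"ay": 0,"az": 0,"fingers": 14}]}}

```text
clock: 16.57
ee_pos: [0.4884, 0.2838, 0.1942]
tcp_rot: [-0.001, 0.95, 0.311, 0.005]
wrist_force: [0.4, -0.7, -1.5]
width: 0.225
grip_force: 60.7
```

Emit:
{"fn": "move_arm", "kwargs": {"plan": [{"dx": -18,"dy": 25,"dz": 0,"ax": 0,"ay": 0,"az": 0,"fingers": 14},{"dx": -21,"dy": 30,"dz": 0,"ax": 0,"ay": 0,"az": 0,"fingers": 14},{"dx": -21,"dy": 30,"dz": 0,"ax": 0,"ay": 0,"az": 0,"fingers": 14},{"dx": -21,"dy": 30,"dz": 0,"ax": 0,"ay": 0,"az": 0,"fingers": 14},{"dx": -21,"dy": 30,"dz": 0,"ax": 0,"ay": 0,"az": 0,"fingers": 14}]}}

```text
clock: 16.98
ee_pos: [0.4888, 0.1025, 0.1888]
tcp_rot: [0.0, 0.951, 0.311, 0.0]
wrist_force: [-0.2, -0.6, -2.9]
width: 0.227
grip_force: 60.7
```

Emit:
{"fn": "move_arm", "kwargs": {"plan": [{"dx": -21,"dy": 30,"dz": 0,"ax": 0,"ay": 0,"az": 0,"fingers": 14},{"dx": -18,"dy": 25,"dz": 10,"ax": 0,"ay": 0,"az": 0,"fingers": 14},{"dx": -10,"dy": 14,"dz": 25,"ax": 0,"ay": 0,"az": 0,"fingers": 14},{"dx": 0,"dy": 0,"dz": 30,"ax": 0,"ay": 0,"az": 0,"fingers": 14},{"dx": 0,"dy": 0,"dz": 30,"ax": 0,"ay": 0,"az": 0,"fingers": 14}]}}

```text
clock: 17.4
ee_pos: [0.4913, 0.0178, 0.0936]
tcp_rot: [0.001, 0.951, 0.309, 0.001]
wrist_force: [0.6, 0.5, -3.5]
width: 0.227
grip_force: 60.7
```

Emit:
{"fn": "move_arm", "kwargs": {"plan": [{"dx": 0,"dy": 0,"dz": 30,"ax": 0,"ay": 0,"az": 0,"fingers": 14},{"dx": 0,"dy": 0,"dz": 20,"ax": 0,"ay": 0,"az": 0,"fingers": 14},{"dx": 0,"dy": 0,"dz": 10,"ax": 0,"ay": 0,"az": 0,"fingers": 14},{"dx": 0,"dy": 0,"dz": 0,"ax": 0,"ay": 0,"az": 0,"fingers": 14},{"dx": 0,"dy": 0,"dz": 0,"ax": 0,"ay": 0,"az": 0,"fingers": 14}]}}

```text
clock: 17.82
ee_pos: [0.4909, 0.0193, 0.0339]
tcp_rot: [0.0, 0.951, 0.311, 0.0]
wrist_force: [0.9, -0.4, -3.2]
width: 0.226
grip_force: 60.6
```

Emit:
{"fn": "move_arm", "kwargs": {"plan": [{"dx": 0,"dy": 0,"dz": 8,"ax": 0,"ay": 0,"az": 0,"fingers": 14},{"dx": 0,"dy": 0,"dz": 5,"ax": 0,"ay": 0,"az": 0,"fingers": 14},{"dx": 0,"dy": 0,"dz": 2.5,"ax": 0,"ay": 0,"az": 0,"fingers": 14},{"dx": 0,"dy": 0,"dz": 0,"ax": 0,"ay": 0,"az": 0,"fingers": 14},{"dx": 0,"dy": 0,"dz": 0,"ax": 0,"ay": 0,"az": 0,"fingers": 14}]}}

```text
clock: 18.23
ee_pos: [0.4906, 0.0194, 0.0178]
tcp_rot: [0.0, 0.951, 0.311, 0.0]
wrist_force: [-0.8, -0.8, -2.4]
width: 0.225
grip_force: 60.8
```

Emit:
{"fn": "move_arm", "kwargs": {"plan": [{"dx": 0,"dy": 0,"dz": 0.5,"ax": 0,"ay": 0,"az": 0,"fingers": 22},{"dx": 0,"dy": 0,"dz": 0,"ax": 0,"ay": 0,"az": 0,"fingers": 50},{"dx": 0,"dy": 0,"dz": 0,"ax": 0,"ay": 0,"az": 0,"fingers": 50},{"dx": 0,"dy": 0,"dz": 0,"ax": 0,"ay": 0,"az": 0,"fingers": 50},{"dx": 0,"dy": 0,"dz": 0,"ax": 0,"ay": 0,"az": 0,"fingers": 50}]}}

```text
clock: 18.65
ee_pos: [0.4904, 0.0194, 0.0171]
tcp_rot: [0.0, 0.951, 0.311, 0.0]
wrist_force: [-1.0, 0.2, 0.7]
width: 0.588
grip_force: 0.0
```

Emit:
{"fn": "move_arm", "kwargs": {"plan": [{"dx": 0,"dy": 0,"dz": -15,"ax": 0,"ay": 0,"az": 0,"fingers": 50},{"dx": 0,"dy": 0,"dz": -35,"ax": 0,"ay": 0,"az": 0,"fingers": 50},{"dx": 0,"dy": 0,"dz": -35,"ax": 0,"ay": 0,"az": 0,"fingers": 50},{"dx": 0,"dy": 0,"dz": -20,"ax": 0,"ay": 0,"az": 0,"fingers": 50},{"dx": -11,"dy": 35,"dz": 0,"ax": 0,"ay": 0,"az": 0,"fingers": 50}]}}

```text
clock: 19.07
ee_pos: [0.5043, -0.0123, 0.1272]
tcp_rot: [0.001, 0.95, 0.313, 0.004]
wrist_force: [1.2, -0.7, -0.2]
width: 0.586
grip_force: 0.0
```

Emit:
{"fn": "move_arm", "kwargs": {"plan": [{"dx": -11,"dy": 35,"dz": 0,"ax": 0,"ay": 0,"az": 0,"fingers": 50},{"dx": -11,"dy": 35,"dz": 0,"ax": 0,"ay": 0,"az": 0,"fingers": 50},{"dx": -11,"dy": 35,"dz": 0,"ax": 0,"ay": 0,"az": 0,"fingers": 50},{"dx": -11,"dy": 35,"dz": 0,"ax": 0,"ay": 0,"az": 0,"fingers": 50},{"dx": -11,"dy": 35,"dz": 0,"ax": 0,"ay": 0,"az": 0,"fingers": 50}]}}

```text
clock: 19.48
ee_pos: [0.5612, -0.1908, 0.1219]
tcp_rot: [0.0, 0.951, 0.311, 0.0]
wrist_force: [0.6, 0.2, 0.5]
width: 0.582
grip_force: 0.0
```

Emit:
{"fn": "move_arm", "kwargs": {"plan": [{"dx": -11,"dy": 35,"dz": 0,"ax": 0,"ay": 0,"az": 0,"fingers": 50},{"dx": -11,"dy": 35,"dz": 0,"ax": 0,"ay": 0,"az": 0,"fingers": 50},{"dx": -10,"dy": 35,"dz": 0,"ax": 0,"ay": 0,"az": 0,"fingers": 50},{"dx": 0,"dy": 0,"dz": 0,"ax": 0,"ay": 0,"az": -7,"fingers": 50},{"dx": 0,"dy": 0,"dz": 0,"ax": 0,"ay": 0,"az": -7,"fingers": 50}]}}

```text
clock: 19.9
ee_pos: [0.5971, -0.295, 0.1213]
tcp_rot: [-0.0, 0.905, 0.425, -0.0]
wrist_force: [-0.0, 0.7, -0.3]
width: 0.586
grip_force: 0.0
```

Emit:
{"fn": "move_arm", "kwargs": {"plan": [{"dx": 0,"dy": 0,"dz": 0,"ax": 0,"ay": 0,"az": -7,"fingers": 50},{"dx": 0,"dy": 0,"dz": 0,"ax": 0,"ay": 0,"az": -7,"fingers": 50},{"dx": 0,"dy": 0,"dz": 0,"ax": 0,"ay": 0,"az": -7,"fingers": 50},{"dx": 0,"dy": 0,"dz": 0,"ax": 0,"ay": 0,"az": -7,"fingers": 50},{"dx": 0,"dy": 0,"dz": 0,"ax": 0,"ay": 0,"az": -7,"fingers": 50}]}}

```text
clock: 20.32
ee_pos: [0.597, -0.2927, 0.1218]
tcp_rot: [-0.0, 0.734, 0.679, -0.0]
wrist_force: [0.1, -0.6, 0.2]
width: 0.584
grip_force: 0.0
```

Emit:
{"fn": "move_arm", "kwargs": {"plan": [{"dx": 0,"dy": 0,"dz": 0,"ax": 0,"ay": 0,"az": -7,"fingers": 50},{"dx": 0,"dy": 0,"dz": 0,"ax": 0,"ay": 0,"az": -1.5,"fingers": 50},{"dx": 0,"dy": 0,"dz": 0,"ax": 0,"ay": 0,"az": 0,"fingers": 50},{"dx": 0,"dy": 0,"dz": 0,"ax": 0,"ay": 0,"az": 0,"fingers": 50}]}}

```text
clock: 20.65
ee_pos: [0.5971, -0.2926, 0.1218]
tcp_rot: [-0.0, 0.684, 0.729, -0.0]
wrist_force: [0.1, -1.0, -1.3]
width: 0.583
grip_force: 0.0
```

```bash
python3 - <<'E'
from h import *
s,p,R=st();print(p,s['joints'],R.as_matrix().round(3))
w=snap('wrist','w13');t=snap('top','t13')
m=np.hstack([w['frame'],np.zeros((384,280,3),np.uint8)])
m[:280,512:]=cv2.resize(t['frame'][120:260,230:370],(280,280),interpolation=cv2.INTER_CUBIC)
cv2.imwrite('pics/m10.png',m)
E
```

```text
[ 0.5970675  -0.29264176  0.12181751] [-6.37036550e-01  4.63707907e-01  1.40809123e+00  5.28576675e-06
  1.27001948e+00 -7.00195932e-01] [[-0.063  0.998 -0.   ]
 [ 0.998  0.063  0.   ]
 [ 0.    -0.    -1.   ]]
```

View pics/m10.png

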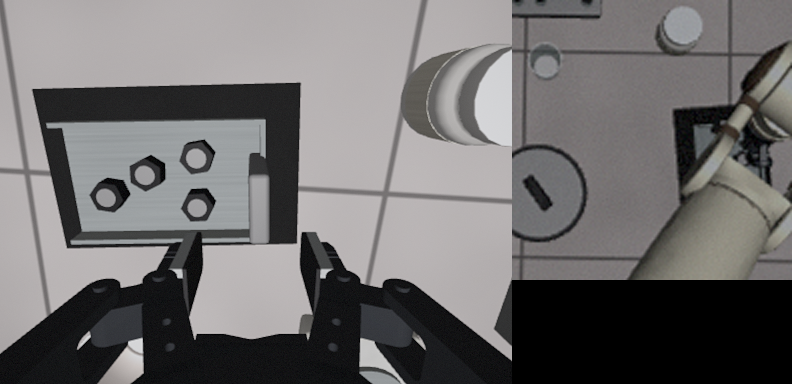

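The wrist view shows four caps on the tray. The handle's top face is at about u 249–269, v 178–243, and the mat corners are at (34, 90), (300, 83), (298, 243) and (67, 247).

```bash
python3 - <<'E'
from h import *
w=np.load('w13.npz');s,p,R=st()
g=cv2.cvtColor(w['frame'],cv2.COLOR_BGR2GRAY)
for v in(190,205,220,235,241): 
    r=g[v,238:285].astype(int);d=np.diff(r);print(v,r.tolist()[6:40])
print(g[145:250,258].tolist())
for q in((250,180),(269,180),(270,243),(249,243)): print('handle',q,ray(w,*q,.093).round(4))
m=[ray(w,*q,.003) for q in((34,90),(300,83),(298,243),(67,247))]
for q in m: print('mat',q.round(4))
print(np.mean(m,0))
E
```

```text
190 [162, 163, 164, 166, 130, 111, 138, 149, 160, 165, 165, 164, 166, 164, 164, 164, 164, 163, 165, 164, 163, 159, 149, 132, 111, 71, 29, 36, 36, 33, 37, 36, 31, 35]
205 [161, 161, 162, 163, 132, 108, 131, 142, 156, 163, 161, 162, 162, 161, 161, 162, 162, 160, 161, 160, 161, 156, 145, 131, 110, 69, 31, 34, 40, 36, 35, 37, 32, 37]
220 [159, 159, 159, 161, 135, 102, 122, 138, 148, 156, 159, 159, 159, 158, 157, 158, 158, 158, 157, 157, 157, 152, 143, 131, 111, 68, 28, 32, 33, 35, 35, 35, 36, 34]
235 [66, 67, 66, 67, 63, 79, 119, 140, 146, 154, 157, 156, 154, 155, 155, 154, 154, 154, 153, 153, 154, 151, 141, 131, 110, 68, 33, 35, 35, 33, 38, 37, 35, 37]
241 [146, 147, 146, 147, 147, 124, 122, 137, 145, 153, 153, 153, 152, 152, 153, 152, 152, 150, 151, 151, 150, 150, 141, 132, 96, 33, 34, 37, 37, 39, 39, 35, 34, 35]
[162, 162, 161, 160, 163, 162, 163, 145, 43, 48, 50, 52, 52, 51, 50, 52, 52, 52, 53, 52, 53, 51, 54, 55, 52, 50, 53, 48, 57, 84, 116, 136, 146, 157, 167, 166, 166, 165, 164, 166, 166, 164, 165, 165, 164, 164, 164, 164, 164, 163, 163, 163, 163, 162, 162, 163, 162, 162, 161, 161, 161, 161, 160, 161, 160, 160, 161, 160, 159, 159, 158, 159, 159, 159, 159, 157, 157, 158, 158, 157, 156, 157, 156, 156, 156, 155, 155, 156, 154, 155, 155, 154, 154, 154, 153, 153, 153, 143, 107, 128, 191, 188, 186, 186, 187]
handle (250, 180) [ 0.5959 -0.2696  0.093 ]
handle (269, 180) [ 0.6081 -0.2689  0.093 ]
handle (270, 243) [ 0.6124 -0.3135  0.093 ]
handle (249, 243) [ 0.598  -0.3145  0.093 ]
mat [ 0.4035 -0.2246  0.003 ]
mat [ 0.6351 -0.2039  0.003 ]
mat [ 0.6501 -0.3569  0.003 ]
mat [ 0.4154 -0.3764  0.003 ]
[ 0.52600472 -0.29047693  0.003     ]
```

Emit:
{"fn": "move_arm", "kwargs": {"plan": [{"dx": 1.5,"dy": 6,"dz": 0,"ax": 0,"ay": 0,"az": 0,"fingers": 50},{"dx": 0,"dy": 0,"dz": 30,"ax": 0,"ay": 0,"az": 0,"fingers": 50},{"dx": 0,"dy": 0,"dz": 30,"ax": 0,"ay": 0,"az": 0,"fingers": 50},{"dx": 0,"dy": 0,"dz": 20,"ax": 0,"ay": 0,"az": 0,"fingers": 50},{"dx": 0,"dy": 0,"dz": 12,"ax": 0,"ay": 0,"az": 0,"fingers": 50}], "grip_force": 100}}

```text
clock: 21.17
ee_pos: [0.6016, -0.2893, 0.0265]
tcp_rot: [-0.002, 0.684, 0.729, -0.0]
wrist_force: [0.2, -0.5, -0.9]
width: 0.587
grip_force: 0.0
```

Emit:
{"fn": "move_arm", "kwargs": {"plan": [{"dx": 0,"dy": 0,"dz": 0,"ax": 0,"ay": 0,"az": 0,"fingers": 30},{"dx": 0,"dy": 0,"dz": 0,"ax": 0,"ay": 0,"az": 0,"fingers": 22},{"dx": 0,"dy": 0,"dz": 0,"ax": 0,"ay": 0,"az": 0,"fingers": 18},{"dx": 0,"dy": 0,"dz": 0,"ax": 0,"ay": 0,"az": 0,"fingers": 14},{"dx": 0,"dy": 0,"dz": 0,"ax": 0,"ay": 0,"az": 0,"fingers": 10}]}}

```text
clock: 21.58
ee_pos: [0.6044, -0.2919, 0.0323]
tcp_rot: [0.002, 0.684, 0.73, 0.0]
wrist_force: [0.5, -0.4, 4.1]
width: 0.15
grip_force: 97.8
```

Emit:
{"fn": "move_arm", "kwargs": {"plan": [{"dx": 0,"dy": 0,"dz": 0,"ax": 0,"ay": 0,"az": 0,"fingers": 8},{"dx": 0,"dy": 0,"dz": 0,"ax": 0,"ay": 0,"az": 0,"fingers": 8},{"dx": 0,"dy": 0,"dz": 0,"ax": 0,"ay": 0,"az": 0,"fingers": 8}]}}

```text
clock: 21.83
ee_pos: [0.6043, -0.2919, 0.0323]
tcp_rot: [0.002, 0.684, 0.73, 0.0]
wrist_force: [-0.0, -1.1, 6.3]
width: 0.152
grip_force: 98.0
```

```bash
python3 - <<'E'
from h import *
s,p,R=st();print(p,s['wrist_force'],s['torque'],s['width']*85.4,s['grip_force'],R.as_euler('xyz',degrees=True),R.as_matrix().round(4))
w=np.load('w13.npz')
E
```

```text
[ 0.60434016 -0.29193107  0.03232763] [-0.01807527 -1.06938263  6.31685051] [0.03927406 0.30704638 0.08778309] 13.014934941510235 97.96469807624817 [1.79839076e+02 1.52263077e-01 9.36917855e+01] [[-0.0644  0.9979  0.003 ]
 [ 0.9979  0.0644 -0.0025]
 [-0.0027  0.0028 -1.    ]]
```

Emit:
{"fn": "move_arm", "kwargs": {"plan": [{"dx": 0,"dy": 0,"dz": -2,"ax": 0,"ay": 0,"az": 0,"fingers": 8},{"dx": 0,"dy": 0,"dz": -4,"ax": 0,"ay": 0,"az": 0,"fingers": 8},{"dx": 0,"dy": 0,"dz": -6,"ax": 0,"ay": 0,"az": 0,"fingers": 8},{"dx": 0,"dy": 0,"dz": -8,"ax": 0,"ay": 0,"az": 0,"fingers": 8},{"dx": 0,"dy": 0,"dz": -4,"ax": 0,"ay": 0,"az": 0,"fingers": 8}]}}

```text
clock: 22.25
ee_pos: [0.6034, -0.2909, 0.0551]
tcp_rot: [0.0, 0.684, 0.729, 0.0]
wrist_force: [0.9, 0.3, -2.5]
width: 0.153
grip_force: 97.5
```

Emit:
{"fn": "move_arm", "kwargs": {"plan": [{"dx": 0,"dy": 0,"dz": 0,"ax": 0,"ay": 0,"az": 0,"fingers": 8},{"dx": 0,"dy": 0,"dz": 0,"ax": 0,"ay": 0,"az": 0,"fingers": 8},{"dx": 0,"dy": 0,"dz": 0,"ax": 0,"ay": 0,"az": 0,"fingers": 8}]}}

```text
clock: 22.5
ee_pos: [0.6028, -0.2906, 0.0537]
tcp_rot: [-0.0, 0.684, 0.729, -0.0]
wrist_force: [-0.9, 0.7, -3.1]
width: 0.15
grip_force: 97.5
```

```bash
python3 - <<'E'
from h import *
s,p,R=st();print(p,s['wrist_force'],s['torque'],s['width']*85.4,s['grip_force'],R.as_euler('xyz',degrees=True))
w=snap('wrist','w14')
cv2.imwrite('pics/w14.png',w['frame'])
# compare tray level: image vs before, in tool frame (shift via lip corner)
a=np.load('w13.npz')
E
```

```text
[ 0.60283314 -0.2906242   0.05369656] [-0.92242888  0.65052146 -3.12004511] [ 0.04870364 -0.2312136  -0.02805911] 12.826223050424055 97.46534943580627 [-1.79979573e+02 -2.16632625e-02  9.36873826e+01]
```

View pics/w14.png

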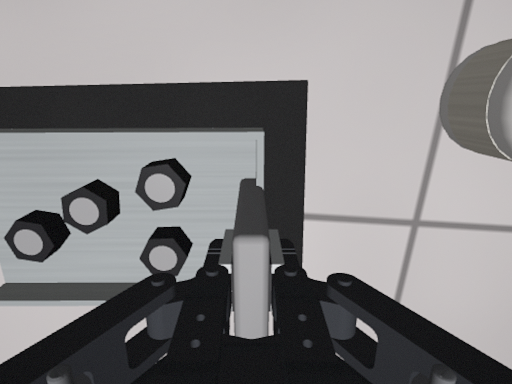

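The tray is held level with all four caps, and the wrist force of about 3 N matches its weight. Lifting it high and carrying it gently towards the drum.

Emit:
{"fn": "move_arm", "kwargs": {"plan": [{"dx": 0,"dy": 0,"dz": -12,"ax": 0,"ay": 0,"az": 0,"fingers": 8},{"dx": 0,"dy": 0,"dz": -24,"ax": 0,"ay": 0,"az": 0,"fingers": 8},{"dx": 0,"dy": 0,"dz": -36,"ax": 0,"ay": 0,"az": 0,"fingers": 8},{"dx": 0,"dy": 0,"dz": -40,"ax": 0,"ay": 0,"az": 0,"fingers": 8},{"dx": 0,"dy": 0,"dz": -40,"ax": 0,"ay": 0,"az": 0,"fingers": 8}]}}

```text
clock: 22.97
ee_pos: [0.6024, -0.2904, 0.2077]
tcp_rot: [-0.001, 0.684, 0.729, -0.0]
wrist_force: [0.8, -1.1, -2.7]
width: 0.152
grip_force: 97.8
```

Emit:
{"fn": "move_arm", "kwargs": {"plan": [{"dx": 0,"dy": 0,"dz": -34,"ax": 0,"ay": 0,"az": 0,"fingers": 8},{"dx": 0,"dy": 0,"dz": -22,"ax": 0,"ay": 0,"az": 0,"fingers": 8},{"dx": 0,"dy": 0,"dz": -12,"ax": 0,"ay": 0,"az": 0,"fingers": 8},{"dx": 8,"dy": 1.2,"dz": 0,"ax": 0,"ay": 0,"az": 0,"fingers": 8},{"dx": 16,"dy": 2.5,"dz": 0,"ax": 0,"ay": 0,"az": 0,"fingers": 8}]}}

```text
clock: 23.38
ee_pos: [0.6047, -0.2671, 0.2731]
tcp_rot: [-0.0, 0.685, 0.729, -0.0]
wrist_force: [-0.1, -0.5, -3.9]
width: 0.149
grip_force: 97.8
```

Emit:
{"fn": "move_arm", "kwargs": {"plan": [{"dx": 24,"dy": 3.7,"dz": 0,"ax": 0,"ay": 0,"az": 0,"fingers": 8},{"dx": 27.5,"dy": 4.3,"dz": 0,"ax": 0,"ay": 0,"az": 0,"fingers": 8},{"dx": 27.5,"dy": 4.3,"dz": 0,"ax": 0,"ay": 0,"az": 0,"fingers": 8},{"dx": 27.5,"dy": 4.3,"dz": 0,"ax": 0,"ay": 0,"az": 0,"fingers": 8},{"dx": 27.5,"dy": 4.3,"dz": 0,"ax": 0,"ay": 0,"az": 0,"fingers": 8}]}}

```text
clock: 23.8
ee_pos: [0.6158, -0.128, 0.2702]
tcp_rot: [-0.003, 0.684, 0.73, -0.001]
wrist_force: [0.0, 0.7, -2.6]
width: 0.147
grip_force: 97.8
```

Emit:
{"fn": "move_arm", "kwargs": {"plan": [{"dx": 27.5,"dy": 4.3,"dz": 0,"ax": 0,"ay": 0,"az": 0,"fingers": 8},{"dx": 27.5,"dy": 4.3,"dz": 0,"ax": 0,"ay": 0,"az": 0,"fingers": 8},{"dx": 27.5,"dy": 4.3,"dz": 0,"ax": 0,"ay": 0,"az": 0,"fingers": 8},{"dx": 27.5,"dy": 4.3,"dz": 0,"ax": 0,"ay": 0,"az": 0,"fingers": 8},{"dx": 27.5,"dy": 4.3,"dz": 0,"ax": 0,"ay": 0,"az": 0,"fingers": 8}]}}

```text
clock: 24.22
ee_pos: [0.628, 0.0103, 0.2703]
tcp_rot: [-0.003, 0.684, 0.73, -0.001]
wrist_force: [0.5, 0.1, -2.6]
width: 0.151
grip_force: 97.8
```

Emit:
{"fn": "move_arm", "kwargs": {"plan": [{"dx": 27.5,"dy": 4.3,"dz": 0,"ax": 0,"ay": 0,"az": 0,"fingers": 8},{"dx": 27.5,"dy": 4.3,"dz": 0,"ax": 0,"ay": 0,"az": 0,"fingers": 8},{"dx": 27.5,"dy": 4.3,"dz": 0,"ax": 0,"ay": 0,"az": 0,"fingers": 8},{"dx": 27.5,"dy": 4.3,"dz": 0,"ax": 0,"ay": 0,"az": 0,"fingers": 8},{"dx": 27.5,"dy": 4.3,"dz": 0,"ax": 0,"ay": 0,"az": 0,"fingers": 8}]}}

```text
clock: 24.63
ee_pos: [0.6403, 0.1485, 0.2702]
tcp_rot: [-0.002, 0.684, 0.73, -0.002]
wrist_force: [0.1, -0.1, -3.1]
width: 0.154
grip_force: 97.8
```

Emit:
{"fn": "move_arm", "kwargs": {"plan": [{"dx": 27.5,"dy": 4.3,"dz": 0,"ax": 0,"ay": 0,"az": 0,"fingers": 8},{"dx": 27.5,"dy": 4.3,"dz": 0,"ax": 0,"ay": 0,"az": 0,"fingers": 8},{"dx": 27.5,"dy": 4.3,"dz": 0,"ax": 0,"ay": 0,"az": 0,"fingers": 8},{"dx": 27.5,"dy": 4.3,"dz": 0,"ax": 0,"ay": 0,"az": 0,"fingers": 8},{"dx": 27.5,"dy": 4.3,"dz": 0,"ax": 0,"ay": 0,"az": 0,"fingers": 8}]}}

```text
clock: 25.05
ee_pos: [0.6527, 0.2867, 0.27]
tcp_rot: [-0.002, 0.684, 0.73, -0.003]
wrist_force: [0.3, 0.5, -3.1]
width: 0.152
grip_force: 97.8
```

Emit:
{"fn": "move_arm", "kwargs": {"plan": [{"dx": 27.5,"dy": 4.3,"dz": 0,"ax": 0,"ay": 0,"az": 0,"fingers": 8},{"dx": 24,"dy": 3.7,"dz": 0,"ax": 0,"ay": 0,"az": 0,"fingers": 8},{"dx": 16,"dy": 2.5,"dz": 0,"ax": 0,"ay": 0,"az": 0,"fingers": 8},{"dx": 8,"dy": 1.2,"dz": 0,"ax": 0,"ay": 0,"az": 0,"fingers": 8},{"dx": 0,"dy": 0,"dz": 0,"ax": 0,"ay": 0,"az": 0,"fingers": 8}]}}

```text
clock: 25.47
ee_pos: [0.6598, 0.3627, 0.2704]
tcp_rot: [-0.001, 0.683, 0.731, -0.002]
wrist_force: [0.5, -0.7, -2.7]
width: 0.154
grip_force: 97.8
```

Emit:
{"fn": "move_arm", "kwargs": {"plan": [{"dx": 0,"dy": 0,"dz": 0,"ax": 0,"ay": 0,"az": -2,"fingers": 8},{"dx": 0,"dy": 0,"dz": 0,"ax": 0,"ay": 0,"az": -4,"fingers": 8},{"dx": 0,"dy": 0,"dz": 0,"ax": 0,"ay": 0,"az": -5,"fingers": 8},{"dx": 0,"dy": 0,"dz": 0,"ax": 0,"ay": 0,"az": -3.5,"fingers": 8},{"dx": 0,"dy": 0,"dz": 0,"ax": 0,"ay": 0,"az": -2,"fingers": 8}]}}

```text
clock: 25.88
ee_pos: [0.6615, 0.359, 0.2726]
tcp_rot: [-0.001, 0.572, 0.821, -0.001]
wrist_force: [0.3, 0.3, -2.9]
width: 0.151
grip_force: 97.8
```

Emit:
{"fn": "move_arm", "kwargs": {"plan": [{"dx": 0,"dy": 0,"dz": 0,"ax": 0,"ay": 0,"az": 0,"fingers": 8},{"dx": 0,"dy": 0,"dz": 0,"ax": 0,"ay": 0,"az": 0,"fingers": 8},{"dx": 0,"dy": 0,"dz": 0,"ax": 0,"ay": 0,"az": 0,"fingers": 8}]}}

```text
clock: 26.13
ee_pos: [0.6618, 0.3597, 0.2733]
tcp_rot: [-0.0, 0.573, 0.82, -0.001]
wrist_force: [-0.4, 0.8, -2.8]
width: 0.152
grip_force: 97.8
```

```bash
cat >> h.py <<'E'
C=np.array([.4855,.296])
def lip():
    s,p,R=st(); L=p+R.apply([0,-.173,.0253]); h=R.apply([0,1,0])
    print('t',s['clock'],'p',p.round(4),'lip',L.round(4),'rel drum',(L[:2]-C).round(4),'yaw %.1f tilt %.1f'%(np.degrees(np.arctan2(h[1],h[0])),np.degrees(np.arcsin(h[2]))),'J',s['joints'].round(2),'F',s['wrist_force'].round(1),'w',s['width']*85.4,s['grip_force'])
    return p,R,L
E
python3 - <<'E'
from h import *
p,R,L=lip()
hd=R.apply([0,1,0]);rows(np.array([*(C+.015*hd[:2]),.15])-L,R,1)
w=snap('wrist','w15');print('cam tool',R.inv().apply(-w['R'].T@w['t']-p))
E
```

```text
t 26.1333 p [0.6618 0.3597 0.2733] lip [0.4993 0.3003 0.2483] rel drum [0.0138 0.0043] yaw 20.1 tilt -0.1 J [ 0.34  0.62  0.9  -0.    1.63 -0.01] F [-0.4  0.8 -2.8] w 12.991531776941384 97.79778599739075
1 rows dx 0.8 dy 0.7 dz 98.3
cam tool [ 0.07362678  0.00073163 -0.1596557 ]
```

Emit:
{"fn": "move_arm", "kwargs": {"plan": [{"dx": 0,"dy": 0,"dz": 15,"ax": 0,"ay": 0,"az": 0,"fingers": 8},{"dx": 0,"dy": 0,"dz": 25,"ax": 0,"ay": 0,"az": 0,"fingers": 8},{"dx": 0,"dy": 0,"dz": 30,"ax": 0,"ay": 0,"az": 0,"fingers": 8},{"dx": 0,"dy": 0,"dz": 25,"ax": 0,"ay": 0,"az": 0,"fingers": 8},{"dx": 0,"dy": 0,"dz": 15,"ax": 0,"ay": 0,"az": 0,"fingers": 8}]}}

```text
clock: 26.6
ee_pos: [0.6602, 0.3596, 0.1595]
tcp_rot: [-0.002, 0.573, 0.82, -0.002]
wrist_force: [-0.5, -0.4, -4.2]
width: 0.147
grip_force: 97.7
```

Emit:
{"fn": "move_arm", "kwargs": {"plan": [{"dx": 0,"dy": 0,"dz": 6,"ax": 0,"ay": 0,"az": 0,"fingers": 8},{"dx": 0,"dy": -1.1,"dz": -6,"ax": -2,"ay": 0,"az": 0,"fingers": 8},{"dx": 0,"dy": -2.2,"dz": -12,"ax": -4,"ay": 0,"az": 0,"fingers": 8},{"dx": 0,"dy": -2.2,"dz": -12,"ax": -4,"ay": 0,"az": 0,"fingers": 8},{"dx": 0,"dy": 0,"dz": 0,"ax": 0,"ay": 0,"az": 0,"fingers": 8}]}}

```text
clock: 27.02
ee_pos: [0.654, 0.358, 0.1906]
tcp_rot: [0.051, 0.57, 0.817, 0.073]
wrist_force: [1.2, -0.4, -2.8]
width: 0.148
grip_force: 98.3
```

```bash
python3 - <<'E'
from h import *
p,R,L=lip()
w=snap('wrist','w16');print('cam tool',R.inv().apply(-w['R'].T@w['t']-p))
E
```

```text
t 27.0167 p [0.654  0.358  0.1906] lip [0.4984 0.3007 0.135 ] rel drum [0.0129 0.0047] yaw 20.2 tilt 10.2 J [ 0.34  0.47  1.27  0.    1.22 -0.02] F [ 1.2 -0.4 -2.8] w 12.600299507593903 98.27713966369629
cam tool [ 0.07362894  0.00086116 -0.15953144]
```

Emit:
{"fn": "move_arm", "kwargs": {"plan": [{"dx": 0,"dy": -1.3,"dz": -7.5,"ax": -2.5,"ay": 0,"az": 0,"fingers": 8},{"dx": 0,"dy": -1.3,"dz": -7.5,"ax": -2.5,"ay": 0,"az": 0,"fingers": 8},{"dx": 0,"dy": -1.3,"dz": -7.5,"ax": -2.5,"ay": 0,"az": 0,"fingers": 8},{"dx": 0,"dy": -1.3,"dz": -7.5,"ax": -2.5,"ay": 0,"az": 0,"fingers": 8},{"dx": 0,"dy": -1.3,"dz": -7.5,"ax": -2.5,"ay": 0,"az": 0,"fingers": 8}]}}

```text
clock: 27.48
ee_pos: [0.6412, 0.3524, 0.2229]
tcp_rot: [0.112, 0.561, 0.804, 0.16]
wrist_force: [0.3, 0.9, -3.1]
width: 0.148
grip_force: 98.4
```

Emit:
{"fn": "move_arm", "kwargs": {"plan": [{"dx": 0,"dy": -1.3,"dz": -7.5,"ax": -2.5,"ay": 0,"az": 0,"fingers": 8},{"dx": 0,"dy": -1.3,"dz": -7.5,"ax": -2.5,"ay": 0,"az": 0,"fingers": 8},{"dx": 0,"dy": -1.3,"dz": -7.5,"ax": -2.5,"ay": 0,"az": 0,"fingers": 8},{"dx": 0,"dy": -1.3,"dz": -7.5,"ax": -2.5,"ay": 0,"az": 0,"fingers": 8},{"dx": 0,"dy": -1.3,"dz": -7.5,"ax": -2.5,"ay": 0,"az": 0,"fingers": 8}]}}

```text
clock: 27.9
ee_pos: [0.6193, 0.3444, 0.2531]
tcp_rot: [0.172, 0.546, 0.782, 0.247]
wrist_force: [-1.2, 0.5, -2.4]
width: 0.153
grip_force: 98.4
```

```bash
python3 - <<'E'
from h import *
p,R,L=lip()
snap('wrist','w17');snap('top','t17');snap('side','s17')
E
```

```text
t 27.9 p [0.6193 0.3444 0.2531] lip [0.5    0.3006 0.133 ] rel drum [0.0145 0.0046] yaw 20.2 tilt 35.0 J [ 0.33  0.05  1.75  0.02  0.73 -0.03] F [-1.2  0.5 -2.4] w 13.092746822332014 98.41293096542358
```

Emit:
{"fn": "move_arm", "kwargs": {"plan": [{"dx": 0,"dy": -1.3,"dz": -7.5,"ax": -2.5,"ay": 0,"az": 0,"fingers": 8},{"dx": 0,"dy": -1.3,"dz": -7.5,"ax": -2.5,"ay": 0,"az": 0,"fingers": 8},{"dx": 0,"dy": -1.3,"dz": -7.5,"ax": -2.5,"ay": 0,"az": 0,"fingers": 8},{"dx": 0,"dy": -1.3,"dz": -7.5,"ax": -2.5,"ay": 0,"az": 0,"fingers": 8},{"dx": 0,"dy": -1.3,"dz": -7.5,"ax": -2.5,"ay": 0,"az": 0,"fingers": 8}]}}

```text
clock: 28.47
ee_pos: [0.5925, 0.3345, 0.2777]
tcp_rot: [0.231, 0.524, 0.75, 0.331]
wrist_force: [0.3, -0.0, -1.7]
width: 0.151
grip_force: 98.7
```

Emit:
{"fn": "move_arm", "kwargs": {"plan": [{"dx": 0,"dy": -0.5,"dz": -3,"ax": -1,"ay": 0,"az": 0,"fingers": 8},{"dx": 0,"dy": 0,"dz": 0,"ax": 0,"ay": 0,"az": 0,"fingers": 8},{"dx": 0,"dy": 0,"dz": 0,"ax": 0,"ay": 0,"az": 0,"fingers": 8},{"dx": 0,"dy": 0,"dz": 0,"ax": 0,"ay": 0,"az": 0,"fingers": 8}]}}

```text
clock: 28.8
ee_pos: [0.59, 0.3337, 0.279]
tcp_rot: [0.235, 0.522, 0.748, 0.337]
wrist_force: [0.5, -0.5, -1.8]
width: 0.154
grip_force: 98.6
```

```bash
python3 - <<'E'
from h import *
p,R,L=lip()
F=[]
a=[snap(n,n+'18')['frame'] for n in('wrist','top','side')]
m=np.zeros((600,800,3),np.uint8)
m[:300,:400]=cv2.resize(a[0],(400,300))
m[:300,400:]=cv2.resize(a[1][165:270,100:240],(400,300),interpolation=cv2.INTER_CUBIC)
m[300:,:400]=cv2.resize(a[2][80:230,130:330],(400,300),interpolation=cv2.INTER_CUBIC)
m[300:,400:]=cv2.resize(np.load('w17.npz')['frame'],(400,300))
cv2.imwrite('pics/m11.png',m)
E
```

```text
t 28.8 p [0.59   0.3337 0.279 ] lip [0.5002 0.3007 0.1327] rel drum [0.0147 0.0047] yaw 20.2 tilt 48.5 J [ 0.33 -0.16  2.01  0.04  0.45 -0.05] F [ 0.5 -0.5 -1.8] w 13.189462922414444 98.5994017124176
```

View pics/m11.png

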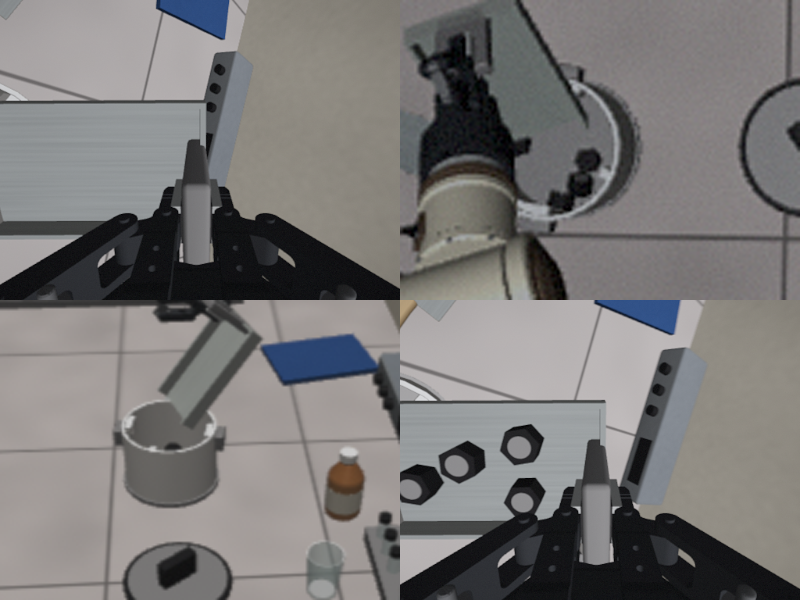

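The wrist and side views show an empty tray, and the top view shows caps inside the drum around (575, 180). Lifting off and levelling.

Emit:
{"fn": "move_arm", "kwargs": {"plan": [{"dx": 0,"dy": 15,"dz": -13,"ax": 0,"ay": 0,"az": 0,"fingers": 8},{"dx": 0,"dy": 30,"dz": -26,"ax": 0,"ay": 0,"az": 0,"fingers": 8},{"dx": 0,"dy": 15,"dz": -13,"ax": 3,"ay": 0,"az": 0,"fingers": 8},{"dx": 0,"dy": 0,"dz": 0,"ax": 6,"ay": 0,"az": 0,"fingers": 8},{"dx": 0,"dy": 0,"dz": 0,"ax": 6,"ay": 0,"az": 0,"fingers": 8}]}}

```text
clock: 29.37
ee_pos: [0.5901, 0.334, 0.3614]
tcp_rot: [0.165, 0.548, 0.785, 0.236]
wrist_force: [1.2, -0.5, -3.6]
width: 0.152
grip_force: 98.5
```

Emit:
{"fn": "move_arm", "kwargs": {"plan": [{"dx": 0,"dy": 0,"dz": 0,"ax": 6,"ay": 0,"az": 0,"fingers": 8},{"dx": 0,"dy": 0,"dz": 0,"ax": 6,"ay": 0,"az": 0,"fingers": 8},{"dx": 0,"dy": 0,"dz": 0,"ax": 6,"ay": 0,"az": 0,"fingers": 8},{"dx": 0,"dy": 0,"dz": 0,"ax": 6,"ay": 0,"az": 0,"fingers": 8},{"dx": 0,"dy": 0,"dz": 0,"ax": 6,"ay": 0,"az": 0,"fingers": 8}]}}

```text
clock: 29.78
ee_pos: [0.5907, 0.3341, 0.3592]
tcp_rot: [0.017, 0.572, 0.82, 0.024]
wrist_force: [0.6, 0.5, -1.6]
width: 0.152
grip_force: 98.5
```

Emit:
{"fn": "move_arm", "kwargs": {"plan": [{"dx": 0,"dy": 0,"dz": 0,"ax": 3.5,"ay": 0,"az": 3,"fingers": 8},{"dx": 0,"dy": 0,"dz": 0,"ax": 0,"ay": 0,"az": 6,"fingers": 8},{"dx": 0,"dy": 0,"dz": 0,"ax": 0,"ay": 0,"az": 7,"fingers": 8},{"dx": 0,"dy": 0,"dz": 0,"ax": 0,"ay": 0,"az": 0,"fingers": 8},{"dx": 0,"dy": 0,"dz": 0,"ax": 0,"ay": 0,"az": 0,"fingers": 8}]}}

```text
clock: 30.2
ee_pos: [0.5904, 0.334, 0.3578]
tcp_rot: [-0.0, 0.68, 0.734, 0.001]
wrist_force: [0.9, -0.4, -2.1]
width: 0.152
grip_force: 98.5
```

```bash
python3 - <<'E'
from h import *
p,R,L=lip()
print(R.as_matrix().round(4))
rows(np.array([.6097,-.2854,.22])-p,R,1)
E
```

```text
t 30.2 p [0.5904 0.334  0.3578] lip [0.4179 0.3208 0.3324] rel drum [-0.0676  0.0248] yaw 4.4 tilt 0.0 J [0.34 0.39 1.04 0.   1.71 0.26] F [ 0.9 -0.4 -2.1] w 12.942835679093445 98.51162910461426
[[-7.630e-02  9.971e-01  3.000e-04]
 [ 9.971e-01  7.630e-02  1.700e-03]
 [ 1.700e-03  5.000e-04 -1.000e+00]]
1 rows dx -619.3 dy -28.1 dz 136.7
```

Emit:
{"fn": "move_arm", "kwargs": {"plan": [{"dx": -17,"dy": -0.8,"dz": 4,"ax": 0,"ay": 0,"az": 0,"fingers": 8},{"dx": -34,"dy": -1.6,"dz": 8,"ax": 0,"ay": 0,"az": 0,"fingers": 8},{"dx": -34,"dy": -1.6,"dz": 8,"ax": 0,"ay": 0,"az": 0,"fingers": 8},{"dx": -34,"dy": -1.6,"dz": 8,"ax": 0,"ay": 0,"az": 0,"fingers": 8},{"dx": -34,"dy": -1.6,"dz": 8,"ax": 0,"ay": 0,"az": 0,"fingers": 8}]}}

```text
clock: 30.62
ee_pos: [0.5937, 0.1795, 0.3217]
tcp_rot: [-0.0, 0.679, 0.734, 0.001]
wrist_force: [0.4, -0.8, -1.9]
width: 0.152
grip_force: 98.5
```

Emit:
{"fn": "move_arm", "kwargs": {"plan": [{"dx": -34,"dy": -1.5,"dz": 8,"ax": 0,"ay": 0,"az": 0,"fingers": 8},{"dx": -34,"dy": -1.5,"dz": 8,"ax": 0,"ay": 0,"az": 0,"fingers": 8},{"dx": -34,"dy": -1.5,"dz": 8,"ax": 0,"ay": 0,"az": 0,"fingers": 8},{"dx": -34,"dy": -1.5,"dz": 8,"ax": 0,"ay": 0,"az": 0,"fingers": 8},{"dx": -34,"dy": -1.5,"dz": 8,"ax": 0,"ay": 0,"az": 0,"fingers": 8}]}}

```text
clock: 31.03
ee_pos: [0.5987, 0.0091, 0.2815]
tcp_rot: [-0.0, 0.679, 0.734, 0.001]
wrist_force: [-0.8, 0.5, -1.9]
width: 0.149
grip_force: 98.5
```

Emit:
{"fn": "move_arm", "kwargs": {"plan": [{"dx": -34,"dy": -1.5,"dz": 8,"ax": 0,"ay": 0,"az": 0,"fingers": 8},{"dx": -34,"dy": -1.5,"dz": 8,"ax": 0,"ay": 0,"az": 0,"fingers": 8},{"dx": -34,"dy": -1.5,"dz": 8,"ax": 0,"ay": 0,"az": 0,"fingers": 8},{"dx": -34,"dy": -1.5,"dz": 8,"ax": 0,"ay": 0,"az": 0,"fingers": 8},{"dx": -34,"dy": -1.5,"dz": 8,"ax": 0,"ay": 0,"az": 0,"fingers": 8}]}}

```text
clock: 31.45
ee_pos: [0.6037, -0.161, 0.2413]
tcp_rot: [0.0, 0.679, 0.734, 0.001]
wrist_force: [0.9, 1.3, -3.3]
width: 0.151
grip_force: 98.5
```

Emit:
{"fn": "move_arm", "kwargs": {"plan": [{"dx": -34,"dy": -1.5,"dz": 8,"ax": 0,"ay": 0,"az": 0,"fingers": 8},{"dx": -34,"dy": -1.5,"dz": 8,"ax": 0,"ay": 0,"az": 0,"fingers": 8},{"dx": -34,"dy": -1.5,"dz": 8,"ax": 0,"ay": 0,"az": 0,"fingers": 8},{"dx": -24,"dy": -1,"dz": 0,"ax": 0,"ay": 0,"az": 0,"fingers": 8},{"dx": 0,"dy": 0,"dz": 0,"ax": 0,"ay": 0,"az": 0,"fingers": 8}]}}

```text
clock: 31.87
ee_pos: [0.6063, -0.2906, 0.216]
tcp_rot: [-0.0, 0.681, 0.732, -0.001]
wrist_force: [0.4, 0.7, -2.1]
width: 0.15
grip_force: 98.5
```

Emit:
{"fn": "move_arm", "kwargs": {"plan": [{"dx": 0,"dy": 0,"dz": 20,"ax": 0,"ay": 0,"az": 0,"fingers": 8},{"dx": 0,"dy": 0,"dz": 35,"ax": 0,"ay": 0,"az": 0,"fingers": 8},{"dx": 0,"dy": 0,"dz": 35,"ax": 0,"ay": 0,"az": 0,"fingers": 8},{"dx": 0,"dy": 0,"dz": 20,"ax": 0,"ay": 0,"az": 0,"fingers": 8},{"dx": 0,"dy": 0,"dz": 0,"ax": 0,"ay": 0,"az": 0,"fingers": 8}]}}

```text
clock: 32.28
ee_pos: [0.604, -0.2821, 0.1006]
tcp_rot: [-0.006, 0.68, 0.733, -0.0]
wrist_force: [-0.8, 0.4, -3.7]
width: 0.151
grip_force: 98.5
```

```bash
python3 - <<'E'
from h import *
p,R,L=lip()
rows(np.array([.6097,-.2854,.0323])-p,R,1)
w=snap('wrist','w19');t=snap('top','t19')
# all dark caps in drum (top): print count of dark blobs in the drum region
g=cv2.cvtColor(t['frame'],cv2.COLOR_BGR2GRAY)
uv=proj(t,[*C,.01]);print('drum px',uv)
u,v=uv.astype(int);print('\n'.join(' '.join('%3d'%x for x in r) for r in g[v-24:v+24:1,u-24:u+24:1][::2,::2]))
E
```

```text
t 32.2833 p [ 0.604  -0.2821  0.1006] lip [ 0.4312 -0.2951  0.0767] rel drum [-0.0543 -0.5911] yaw 4.3 tilt -0.5 J [-0.62  0.5   1.4   0.    1.25 -0.69] F [-0.8  0.4 -3.7] w 12.934199117217075 98.4761381149292
1 rows dx -4.3 dy 6.0 dz 68.2
drum px [158.00103542 215.93957125]
114 119 118 119 119 118  98 125 142 119 116 115  96 103  46  85 119 121 119 122 118 124 122 120
116 119 122 117 148 155 113  91  80 151 159 160 152 147  74  85 109 116 119 125 122 123 122 123
119 115 149 133  76  49  48  49  46 162 158 153 157 146 145 149  51  58  94  98 127 123 123 124
123 156  96  46  54  55  53  69  97 104 110 112 121 157 112  67 158  85  41  71  85 125 125 123
159  54  51  52  53  53  91 101 100  99  99 101 102 102  93  93  98 141  95  41  51 100 118 121
 62  51  52  49  52  93  99  98  97 102 100 101 104  96 100 101 101 103 155  71  42  47  78 123
 49  51  55  52  89  99 100 103 100  99 102  97 106 100  99 103  99 104 108 148  36  43  79 115
 50  52  53  64  99 100  97 100 101 100 102 104 101  99 101 102 102 103 103 132  84  49  43  88
 54  48  46  97 101  95 100 101  97 104 100 101 101 105 
[... 779 characters left out ...]
   5 118  77 149  62  47  45
 48  41  50 100 102 101 101 100 100 101 100 102 107  70  36  17  71 101 146 156 162  45  47  54
 39  45  41  97 100 100 103 101 102 101 103 104  89  12  50  50  13  95 115 154  94  55  46  96
 39  40  43  47  99  98 100 101 102 102 103 103  64  16  11  13   1  98 104 157  50  52  55  95
 41  47  47  37  76 103 103 102 104  90  81 101  68  22  17  10   1  96 149  83  48  48  74 115
 82  44  42  43  44  64 105 102 100  49  23  38  28  12  12   0  84 140  95  50  51  99 110 122
150  90  41  57 128  58  55  94 102  16  21  25   6  21 106 102 143 113  49  69  86 113 122 121
119 142 146 108 158 157 151 151 150  73  26  13   0  61 122 155  75  50  86 109 115 122 119 119
```

Four blobs are visible in the drum, so all the caps are in. Letting the arm settle, then finishing the placement.

Emit:
{"fn": "move_arm", "kwargs": {"plan": [{"dx": 0,"dy": 0,"dz": 0,"ax": 0,"ay": 0,"az": 0,"fingers": 8},{"dx": 0,"dy": 0,"dz": 0,"ax": 0,"ay": 0,"az": 0,"fingers": 8},{"dx": 0,"dy": 0,"dz": 0,"ax": 0,"ay": 0,"az": 0,"fingers": 8}]}}

```text
clock: 32.63
ee_pos: [0.6087, -0.286, 0.1096]
tcp_rot: [0.001, 0.681, 0.733, 0.001]
wrist_force: [0.4, 0.2, -3.1]
width: 0.152
grip_force: 98.6
```

```bash
python3 - <<'E'
from h import *
p,R,L=lip()
rows(np.array([.6097,-.2854,.0323])-p,R,1)
w=snap('wrist','w20')
g=cv2.cvtColor(w['frame'],cv2.COLOR_BGR2GRAY)
# mat top edge (+y) and right edge (+x) in view
for u in(40,150,250,290): 
    c=g[:,u].astype(int); e=[v for v in range(2,250) if abs(c[v+1]-c[v-1])>40]; print('col',u,e[:14])
for v in(110,130,150,170,300): 
    c=g[v].astype(int); e=[u for u in range(200,440) if abs(c[u+1]-c[u-1])>40]; print('row',v,e[:14])
E
```

```text
t 32.6333 p [ 0.6087 -0.286   0.1096] lip [ 0.4363 -0.2988  0.0838] rel drum [-0.0492 -0.5948] yaw 4.2 tilt 0.2 J [-0.62  0.49  1.39  0.    1.25 -0.69] F [ 0.4  0.2 -3.1] w 12.974243880458205 98.6018443107605
1 rows dx 0.7 dy 0.8 dz 77.3
col 40 [91, 92, 93, 131, 132, 133]
col 150 [90, 91, 92, 131, 132]
col 250 [89, 90, 131, 132, 177, 178, 179]
col 290 [195, 196, 201, 240, 241, 242]
row 110 [287, 288, 289, 391, 392, 393, 417, 418, 419, 420]
row 130 [287, 288, 388, 394, 395, 397, 398, 419, 420, 421, 422]
row 150 [263, 264, 286, 287, 288, 384, 390, 434, 435, 437, 438]
row 170 [263, 264, 286, 287, 380, 386]
row 300 [231, 234, 235, 267, 268, 393, 394, 395]
```

```bash
python3 - <<'E'
from h import *
w=np.load('w20.npz');s,p,R=st()
a=np.radians(4.4);ex=np.array([np.cos(a),np.sin(a),0]);ey=np.array([-np.sin(a),np.cos(a),0])
for u in(150,250):
    v={150:91,250:89.5}[u];m=ray(w,u,v,.003);tr=ray(w,u,131.5,p[2]-.0293+.024);print('y mat edge %.4f tray edge %.4f diff %.4f'%(m@ey,tr@ey,(m-tr)@ey))
for v in(150,170):
    m=ray(w,287,v,.003);tr=ray(w,263.5,v,p[2]-.0293+.024);print('x mat %.4f tray %.4f diff %.4f'%(m@ex,tr@ex,(m-tr)@ex))
print('ee along',p@ex,p@ey)
E
```

```text
y mat edge -0.2527 tray edge -0.2754 diff 0.0227
y mat edge -0.2517 tray edge -0.2756 diff 0.0239
x mat 0.6182 tray 0.5929 diff 0.0254
x mat 0.6188 tray 0.5930 diff 0.0258
ee along 0.5846832064036258 -0.331662714544162
```

Centred to within about 2 mm. Lowering.

Emit:
{"fn": "move_arm", "kwargs": {"plan": [{"dx": 0.7,"dy": 0,"dz": 20,"ax": 0,"ay": 0,"az": 0,"fingers": 8},{"dx": 0,"dy": 0,"dz": 25,"ax": 0,"ay": 0,"az": 0,"fingers": 8},{"dx": 0,"dy": 0,"dz": 18,"ax": 0,"ay": 0,"az": 0,"fingers": 8},{"dx": 0,"dy": 0,"dz": 8,"ax": 0,"ay": 0,"az": 0,"fingers": 8},{"dx": 0,"dy": 0,"dz": 2,"ax": 0,"ay": 0,"az": 0,"fingers": 8}]}}

```text
clock: 33.1
ee_pos: [0.6069, -0.2838, 0.0331]
tcp_rot: [-0.002, 0.681, 0.733, 0.0]
wrist_force: [0.1, 0.3, -0.8]
width: 0.152
grip_force: 98.5
```

Emit:
{"fn": "move_arm", "kwargs": {"plan": [{"dx": 0,"dy": 0,"dz": 1,"ax": 0,"ay": 0,"az": 0,"fingers": 8},{"dx": 0,"dy": 0,"dz": 0,"ax": 0,"ay": 0,"az": 0,"fingers": 8},{"dx": 0,"dy": 0,"dz": 0,"ax": 0,"ay": 0,"az": 0,"fingers": 8},{"dx": 0,"dy": 0,"dz": 0,"ax": 0,"ay": 0,"az": 0,"fingers": 8}]}}

```text
clock: 33.43
ee_pos: [0.608, -0.2849, 0.0342]
tcp_rot: [0.0, 0.681, 0.732, 0.001]
wrist_force: [0.1, -0.0, -2.4]
width: 0.154
grip_force: 98.4
```

Emit:
{"fn": "move_arm", "kwargs": {"plan": [{"dx": 0,"dy": 0,"dz": 1,"ax": 0,"ay": 0,"az": 0,"fingers": 8},{"dx": 0,"dy": 0,"dz": 0.8,"ax": 0,"ay": 0,"az": 0,"fingers": 8},{"dx": 0,"dy": 0,"dz": 0,"ax": 0,"ay": 0,"az": 0,"fingers": 8},{"dx": 0,"dy": 0,"dz": 0,"ax": 0,"ay": 0,"az": 0,"fingers": 8}]}}

```text
clock: 33.77
ee_pos: [0.6078, -0.2847, 0.0324]
tcp_rot: [-0.0, 0.681, 0.733, 0.0]
wrist_force: [-0.9, 1.4, 5.8]
width: 0.154
grip_force: 99.6
```

```bash
python3 - <<'E'
from h import *
lip()
E
```

```text
t 33.7667 p [ 0.6078 -0.2847  0.0324] lip [ 0.4353 -0.2973  0.007 ] rel drum [-0.0502 -0.5933] yaw 4.2 tilt 0.0 J [-0.62  0.58  1.43  0.    1.13 -0.69] F [-0.9  1.4  5.8] w 13.119528268869624 99.63788151741028
```

Emit:
{"fn": "move_arm", "kwargs": {"plan": [{"dx": 0,"dy": 0,"dz": 0,"ax": 0,"ay": 0,"az": 0,"fingers": 18},{"dx": 0,"dy": 0,"dz": 0,"ax": 0,"ay": 0,"az": 0,"fingers": 45},{"dx": 0,"dy": 0,"dz": 0,"ax": 0,"ay": 0,"az": 0,"fingers": 45},{"dx": 0,"dy": 0,"dz": 0,"ax": 0,"ay": 0,"az": 0,"fingers": 45},{"dx": 0,"dy": 0,"dz": 0,"ax": 0,"ay": 0,"az": 0,"fingers": 45}]}}

```text
clock: 34.18
ee_pos: [0.6071, -0.2844, 0.0308]
tcp_rot: [-0.001, 0.681, 0.732, 0.0]
wrist_force: [-0.1, -0.3, 0.5]
width: 0.523
grip_force: 0.0
```

Emit:
{"fn": "move_arm", "kwargs": {"plan": [{"dx": 0,"dy": 0,"dz": -10,"ax": 0,"ay": 0,"az": 0,"fingers": 45},{"dx": 0,"dy": 0,"dz": -30,"ax": 0,"ay": 0,"az": 0,"fingers": 45},{"dx": 0,"dy": 0,"dz": -40,"ax": 0,"ay": 0,"az": 0,"fingers": 45},{"dx": 0,"dy": 0,"dz": -20,"ax": 0,"ay": 0,"az": 0,"fingers": 45},{"dx": 31,"dy": -9.5,"dz": 0,"ax": 0,"ay": 0,"az": 0,"fingers": 50}]}}

```text
clock: 34.6
ee_pos: [0.6003, -0.2611, 0.1399]
tcp_rot: [0.008, 0.682, 0.731, 0.001]
wrist_force: [0.8, 0.2, 1.5]
width: 0.589
grip_force: 0.0
```

Emit:
{"fn": "move_arm", "kwargs": {"plan": [{"dx": 31,"dy": -9.5,"dz": 0,"ax": 0,"ay": 0,"az": 0,"fingers": 50},{"dx": 31,"dy": -9.5,"dz": 0,"ax": 0,"ay": 0,"az": 0,"fingers": 50},{"dx": 31,"dy": -9.5,"dz": 0,"ax": 0,"ay": 0,"az": 0,"fingers": 50},{"dx": 31,"dy": -9.5,"dz": 0,"ax": 0,"ay": 0,"az": 0,"fingers": 50},{"dx": 31,"dy": -9.5,"dz": 0,"ax": 0,"ay": 0,"az": 0,"fingers": 50}]}}

```text
clock: 35.02
ee_pos: [0.5363, -0.102, 0.1322]
tcp_rot: [-0.0, 0.681, 0.732, 0.001]
wrist_force: [0.8, 0.8, -0.3]
width: 0.586
grip_force: 0.0
```

Emit:
{"fn": "move_arm", "kwargs": {"plan": [{"dx": 31,"dy": -9.5,"dz": 0,"ax": 0,"ay": 0,"az": 0,"fingers": 50},{"dx": 31,"dy": -9.5,"dz": 0,"ax": 0,"ay": 0,"az": 0,"fingers": 50},{"dx": 31,"dy": -9.5,"dz": 0,"ax": 0,"ay": 0,"az": 0,"fingers": 50},{"dx": 31,"dy": -9.5,"dz": 0,"ax": 0,"ay": 0,"az": 0,"fingers": 50},{"dx": 0,"dy": 0,"dz": 0,"ax": 0,"ay": 0,"az": 7,"fingers": 50}]}}

```text
clock: 35.43
ee_pos: [0.4877, 0.0222, 0.1319]
tcp_rot: [-0.002, 0.723, 0.691, 0.001]
wrist_force: [0.2, -0.6, -0.5]
width: 0.585
grip_force: 0.0
```

Emit:
{"fn": "move_arm", "kwargs": {"plan": [{"dx": 0,"dy": 0,"dz": 0,"ax": 0,"ay": 0,"az": 7,"fingers": 50},{"dx": 0,"dy": 0,"dz": 0,"ax": 0,"ay": 0,"az": 7,"fingers": 50},{"dx": 0,"dy": 0,"dz": 0,"ax": 0,"ay": 0,"az": 7,"fingers": 50},{"dx": 0,"dy": 0,"dz": 0,"ax": 0,"ay": 0,"az": 7,"fingers": 50},{"dx": 0,"dy": 0,"dz": 0,"ax": 0,"ay": 0,"az": 7,"fingers": 50}]}}

```text
clock: 35.85
ee_pos: [0.4902, 0.0177, 0.1325]
tcp_rot: [-0.0, 0.899, 0.437, 0.001]
wrist_force: [-0.5, 0.1, 0.4]
width: 0.584
grip_force: 0.0
```

Emit:
{"fn": "move_arm", "kwargs": {"plan": [{"dx": 0,"dy": 0,"dz": 0,"ax": 0,"ay": 0,"az": 7,"fingers": 50},{"dx": 0,"dy": 0,"dz": 0,"ax": 0,"ay": 0,"az": 7,"fingers": 50},{"dx": 0,"dy": 0,"dz": 0,"ax": 0,"ay": 0,"az": 2,"fingers": 50},{"dx": 0,"dy": 0,"dz": 0,"ax": 0,"ay": 0,"az": 0,"fingers": 50},{"dx": 0,"dy": 0,"dz": 0,"ax": 0,"ay": 0,"az": 0,"fingers": 50}]}}

```text
clock: 36.27
ee_pos: [0.4901, 0.0177, 0.1322]
tcp_rot: [-0.001, 0.95, 0.311, 0.0]
wrist_force: [-0.0, 0.6, 0.4]
width: 0.585
grip_force: 0.0
```

```bash
python3 - <<'E'
from h import *
s,p,R=st();print(p,R.as_euler('xyz',degrees=True))
rows(np.array([.4905,.0194,.0175])-p,R,1)
w=snap('wrist','w21');t=snap('top','t21')
u,v=proj(w,[.4905,.0194,.06]).astype(int);print(u,v)
print(boxfit(w,(u-50,v-60,u+50,v+35),60,(.03,.01),(.03,.072),(.4905,.0194,.63)))
E
```

```text
[0.49013527 0.01765149 0.13219612] [-1.79950742e+02 -6.01787859e-02  3.62685311e+01]
1 rows dx 1.2 dy -1.1 dz 114.7
249 192
(array([0.4894, 0.0181]), np.float64(36.9), np.float64(0.941))
```

Emit:
{"fn": "move_arm", "kwargs": {"plan": [{"dx": 1.2,"dy": -1.1,"dz": 30,"ax": 0,"ay": 0,"az": 0,"fingers": 50},{"dx": 0,"dy": 0,"dz": 35,"ax": 0,"ay": 0,"az": 0,"fingers": 50},{"dx": 0,"dy": 0,"dz": 30,"ax": 0,"ay": 0,"az": 0,"fingers": 50},{"dx": 0,"dy": 0,"dz": 15,"ax": 0,"ay": 0,"az": 0,"fingers": 50},{"dx": 0,"dy": 0,"dz": 4,"ax": 0,"ay": 0,"az": 0,"fingers": 50}], "grip_force": 60}}

```text
clock: 36.78
ee_pos: [0.4872, 0.0201, 0.0144]
tcp_rot: [-0.002, 0.95, 0.311, -0.003]
wrist_force: [-0.3, 0.1, 0.5]
width: 0.591
grip_force: 0.0
```

Emit:
{"fn": "move_arm", "kwargs": {"plan": [{"dx": 0,"dy": 0,"dz": 0,"ax": 0,"ay": 0,"az": 0,"fingers": 35},{"dx": 0,"dy": 0,"dz": 0,"ax": 0,"ay": 0,"az": 0,"fingers": 25},{"dx": 0,"dy": 0,"dz": 0,"ax": 0,"ay": 0,"az": 0,"fingers": 16},{"dx": 0,"dy": 0,"dz": 0,"ax": 0,"ay": 0,"az": 0,"fingers": 14},{"dx": 0,"dy": 0,"dz": 0,"ax": 0,"ay": 0,"az": 0,"fingers": 14}]}}

```text
clock: 37.2
ee_pos: [0.4918, 0.0191, 0.0193]
tcp_rot: [0.0, 0.951, 0.311, 0.002]
wrist_force: [0.5, 0.3, 4.8]
width: 0.229
grip_force: 59.5
```

Emit:
{"fn": "move_arm", "kwargs": {"plan": [{"dx": 0,"dy": 0,"dz": 0,"ax": 0,"ay": 0,"az": 0,"fingers": 14},{"dx": 0,"dy": 0,"dz": 0,"ax": 0,"ay": 0,"az": 0,"fingers": 14}]}}

```text
clock: 37.37
ee_pos: [0.4918, 0.0191, 0.0193]
tcp_rot: [0.0, 0.951, 0.311, 0.001]
wrist_force: [-0.3, 0.1, 6.5]
width: 0.233
grip_force: 59.9
```

```bash
python3 - <<'E'
from h import *
s,p,R=st();print(p,R.as_euler('xyz',degrees=True),s['width']*85.4,s['grip_force'],s['wrist_force'])
t=snap('top','t22')
E
```

```text
[0.49178437 0.01914712 0.01929532] [ 1.79942777e+02 -1.55466719e-01  3.61991536e+01] 19.873012829834146 59.86488461494446 [-0.25643203  0.09954582  6.54488643]
```

Emit:
{"fn": "move_arm", "kwargs": {"plan": [{"dx": 0,"dy": 0,"dz": -8,"ax": 0,"ay": 0,"az": 0,"fingers": 14},{"dx": 0,"dy": 0,"dz": -25,"ax": 0,"ay": 0,"az": 0,"fingers": 14},{"dx": 0,"dy": 0,"dz": -40,"ax": 0,"ay": 0,"az": 0,"fingers": 14},{"dx": 0,"dy": 0,"dz": -40,"ax": 0,"ay": 0,"az": 0,"fingers": 14},{"dx": 0,"dy": 0,"dz": -35,"ax": 0,"ay": 0,"az": 0,"fingers": 14}]}}

```text
clock: 37.83
ee_pos: [0.4897, 0.0194, 0.1678]
tcp_rot: [-0.001, 0.951, 0.311, -0.0]
wrist_force: [2.9, -0.4, -3.1]
width: 0.224
grip_force: 59.2
```

Emit:
{"fn": "move_arm", "kwargs": {"plan": [{"dx": 0,"dy": 0,"dz": -15,"ax": 0,"ay": 0,"az": 0,"fingers": 14},{"dx": 10,"dy": -14,"dz": 0,"ax": 0,"ay": 0,"az": 0,"fingers": 14},{"dx": 20,"dy": -28,"dz": 0,"ax": 0,"ay": 0,"az": 0,"fingers": 14},{"dx": 20,"dy": -28,"dz": 0,"ax": 0,"ay": 0,"az": 0,"fingers": 14},{"dx": 20,"dy": -28,"dz": 0,"ax": 0,"ay": 0,"az": 0,"fingers": 14}]}}

```text
clock: 38.25
ee_pos: [0.488, 0.1408, 0.1809]
tcp_rot: [-0.001, 0.951, 0.31, -0.0]
wrist_force: [0.5, 0.1, -3.1]
width: 0.226
grip_force: 59.2
```

Emit:
{"fn": "move_arm", "kwargs": {"plan": [{"dx": 20,"dy": -28,"dz": 0,"ax": 0,"ay": 0,"az": 0,"fingers": 14},{"dx": 20,"dy": -28,"dz": 0,"ax": 0,"ay": 0,"az": 0,"fingers": 14},{"dx": 20,"dy": -28,"dz": 0,"ax": 0,"ay": 0,"az": 0,"fingers": 14},{"dx": 20,"dy": -28,"dz": 0,"ax": 0,"ay": 0,"az": 0,"fingers": 14},{"dx": 9,"dy": -16,"dz": 0,"ax": 0,"ay": 0,"az": 0,"fingers": 14}]}}

```text
clock: 38.67
ee_pos: [0.4839, 0.2987, 0.1808]
tcp_rot: [-0.001, 0.95, 0.312, -0.0]
wrist_force: [0.5, -0.5, -2.7]
width: 0.228
grip_force: 59.3
```

Emit:
{"fn": "move_arm", "kwargs": {"plan": [{"dx": 0,"dy": 0,"dz": 0,"ax": 0,"ay": 0,"az": 0,"fingers": 14},{"dx": 0,"dy": 0,"dz": 0,"ax": 0,"ay": 0,"az": 0,"fingers": 14},{"dx": 0,"dy": 0,"dz": 0,"ax": 0,"ay": 0,"az": 0,"fingers": 14},{"dx": 0,"dy": 0,"dz": 0,"ax": 0,"ay": 0,"az": 0,"fingers": 14}]}}

```text
clock: 39.0
ee_pos: [0.4851, 0.2943, 0.1809]
tcp_rot: [-0.001, 0.951, 0.31, -0.0]
wrist_force: [-0.4, -0.8, -3.0]
width: 0.227
grip_force: 59.3
```

```bash
python3 - <<'E'
from h import *
s,p,R=st();print(p,R.as_euler('xyz',degrees=True),s['width']*85.4,s['grip_force'],s['wrist_force'])
rows(np.array([.4869,.2954,.1073])-p,R,1)
E
```

```text
[0.48513664 0.2943214  0.1809022 ] [-1.79924086e+02  1.40859915e-02  3.61149225e+01] 19.420816804362122 59.291473031044006 [-0.39367512 -0.84188475 -2.98559759]
1 rows dx 2.1 dy 0.3 dz 73.6
```

Emit:
{"fn": "move_arm", "kwargs": {"plan": [{"dx": 1.7,"dy": 0.3,"dz": 20,"ax": 0,"ay": 0,"az": 0,"fingers": 14},{"dx": 0,"dy": 0,"dz": 20,"ax": 0,"ay": 0,"az": 0,"fingers": 14},{"dx": 0,"dy": 0,"dz": 10,"ax": 0,"ay": 0,"az": 0,"fingers": 14},{"dx": 0,"dy": 0,"dz": 6,"ax": 0,"ay": 0,"az": 0,"fingers": 14},{"dx": 0,"dy": 0,"dz": 5,"ax": 0,"ay": 0,"az": 0,"fingers": 14}]}}

```text
clock: 39.42
ee_pos: [0.4866, 0.2957, 0.1196]
tcp_rot: [-0.001, 0.951, 0.31, -0.0]
wrist_force: [-0.3, -0.2, -2.8]
width: 0.226
grip_force: 59.4
```

Emit:
{"fn": "move_arm", "kwargs": {"plan": [{"dx": 0,"dy": 0,"dz": 5,"ax": 0,"ay": 0,"az": 0,"fingers": 14},{"dx": 0,"dy": 0,"dz": 4,"ax": 0,"ay": 0,"az": 0,"fingers": 14},{"dx": 0,"dy": 0,"dz": 0,"ax": 0,"ay": 0,"az": 0,"fingers": 14},{"dx": 0,"dy": 0,"dz": 0,"ax": 0,"ay": 0,"az": 0,"fingers": 14}]}}

```text
clock: 39.75
ee_pos: [0.4868, 0.2964, 0.1113]
tcp_rot: [-0.001, 0.951, 0.311, 0.0]
wrist_force: [-0.2, 1.0, -3.8]
width: 0.225
grip_force: 59.4
```

```bash
python3 - <<'E'
from h import *
s,p,R=st();print(p,R.as_euler('xyz',degrees=True),s['width']*85.4,s['grip_force'],s['wrist_force'],s['torque'])
rows(np.array([.4869,.2954,.1073])-p,R,1)
E
```

```text
[0.4868017  0.29643888 0.11128731] [-1.79917885e+02 -4.62773119e-02  3.61904552e+01] 19.234974617205566 59.35413837432861 [-0.15587872  0.99048272 -3.78215599] [-0.00159141  0.02216598 -0.06775078]
1 rows dx -0.5 dy 0.9 dz 4.0
```

Emit:
{"fn": "move_arm", "kwargs": {"plan": [{"dx": 0,"dy": 0.5,"dz": 2,"ax": 0,"ay": 0,"az": 0,"fingers": 14},{"dx": 0,"dy": 0,"dz": 2,"ax": 0,"ay": 0,"az": 0,"fingers": 14},{"dx": 0,"dy": 0,"dz": 0,"ax": 0,"ay": 0,"az": 0,"fingers": 14},{"dx": 0,"dy": 0,"dz": 0,"ax": 0,"ay": 0,"az": 0,"fingers": 14}]}}

```text
clock: 40.08
ee_pos: [0.4874, 0.2961, 0.1074]
tcp_rot: [-0.001, 0.951, 0.311, 0.001]
wrist_force: [0.7, 1.1, -1.4]
width: 0.226
grip_force: 59.4
```

Emit:
{"fn": "move_arm", "kwargs": {"plan": [{"dx": 0,"dy": 0,"dz": 0.8,"ax": 0,"ay": 0,"az": 0,"fingers": 14},{"dx": 0,"dy": 0,"dz": 0,"ax": 0,"ay": 0,"az": 3,"fingers": 14},{"dx": 0,"dy": 0,"dz": 0,"ax": 0,"ay": 0,"az": 4,"fingers": 14},{"dx": 0,"dy": 0,"dz": 0,"ax": 0,"ay": 0,"az": 4,"fingers": 14},{"dx": 0,"dy": 0,"dz": 0,"ax": 0,"ay": 0,"az": 4,"fingers": 14}]}}

```text
clock: 40.5
ee_pos: [0.488, 0.2961, 0.1073]
tcp_rot: [-0.001, 0.983, 0.182, 0.001]
wrist_force: [1.0, 0.2, 0.7]
width: 0.224
grip_force: 60.0
```

Emit:
{"fn": "move_arm", "kwargs": {"plan": [{"dx": 0,"dy": 0,"dz": 0,"ax": 0,"ay": 0,"az": 4,"fingers": 14},{"dx": 0,"dy": 0,"dz": 0,"ax": 0,"ay": 0,"az": 4,"fingers": 14},{"dx": 0,"dy": 0,"dz": 0,"ax": 0,"ay": 0,"az": 4,"fingers": 14},{"dx": 0,"dy": 0,"dz": 0,"ax": 0,"ay": 0,"az": 4,"fingers": 14},{"dx": 0,"dy": 0,"dz": 0,"ax": 0,"ay": 0,"az": 0,"fingers": 14}]}}

```text
clock: 40.92
ee_pos: [0.488, 0.296, 0.1073]
tcp_rot: [-0.001, 0.999, 0.044, 0.001]
wrist_force: [0.6, -1.1, 3.8]
width: 0.229
grip_force: 60.1
```

```bash
python3 - <<'E'
from h import *
s,p,R=st();print(p,R.as_euler('xyz',degrees=True),s['width']*85.4,s['grip_force'],s['wrist_force'],s['torque'])
E
```

```text
[0.48798595 0.29603223 0.10731072] [-1.79914107e+02 -1.16031282e-01  5.09219855e+00] 19.59021002982053 60.06743252277374 [ 0.59477664 -1.13026754  3.80520844] [-0.37915069 -0.04607389 -0.18578419]
```

Turning without resistance. There are 14° left to home.

Emit:
{"fn": "move_arm", "kwargs": {"plan": [{"dx": 0,"dy": 0,"dz": 0,"ax": 0,"ay": 0,"az": 4,"fingers": 14},{"dx": 0,"dy": 0,"dz": 0,"ax": 0,"ay": 0,"az": 4,"fingers": 14},{"dx": 0,"dy": 0,"dz": 0,"ax": 0,"ay": 0,"az": 3,"fingers": 14},{"dx": 0,"dy": 0,"dz": 0,"ax": 0,"ay": 0,"az": 3,"fingers": 14},{"dx": 0,"dy": 0,"dz": 0,"ax": 0,"ay": 0,"az": 0,"fingers": 14}]}}

```text
clock: 41.33
ee_pos: [0.488, 0.296, 0.1073]
tcp_rot: [-0.001, 0.997, -0.077, 0.001]
wrist_force: [0.7, 0.2, 4.4]
width: 0.219
grip_force: 60.2
```

```bash
python3 - <<'E'
from h import *
s,p,R=st();print(p,R.as_euler('xyz',degrees=True),s['width']*85.4,s['grip_force'],s['wrist_force'],s['torque'])
E
```

```text
[0.48800881 0.29601933 0.10730184] [-1.79889887e+02 -9.27306006e-02 -8.77632898e+00] 18.707386335177723 60.21131873130798 [0.65118115 0.24146417 4.43156125] [-0.48319021 -0.08986552 -0.10677127]
```

Emit:
{"fn": "move_arm", "kwargs": {"plan": [{"dx": 0,"dy": 0,"dz": 0,"ax": 0,"ay": 0,"az": 0.5,"fingers": 14},{"dx": 0,"dy": 0,"dz": 0,"ax": 0,"ay": 0,"az": 0,"fingers": 22},{"dx": 0,"dy": 0,"dz": 0,"ax": 0,"ay": 0,"az": 0,"fingers": 50},{"dx": 0,"dy": 0,"dz": 0,"ax": 0,"ay": 0,"az": 0,"fingers": 50},{"dx": 0,"dy": 0,"dz": 0,"ax": 0,"ay": 0,"az": 0,"fingers": 50}]}}

```text
clock: 41.75
ee_pos: [0.4862, 0.296, 0.1056]
tcp_rot: [-0.001, 0.997, -0.081, -0.001]
wrist_force: [-0.2, -0.0, 0.8]
width: 0.585
grip_force: 0.0
```

Emit:
{"fn": "move_arm", "kwargs": {"plan": [{"dx": 0,"dy": 0,"dz": -10,"ax": 0,"ay": 0,"az": 0,"fingers": 50},{"dx": 0,"dy": 0,"dz": -30,"ax": 0,"ay": 0,"az": 0,"fingers": 50},{"dx": 0,"dy": 0,"dz": -40,"ax": 0,"ay": 0,"az": 0,"fingers": 50},{"dx": 0,"dy": 0,"dz": -40,"ax": 0,"ay": 0,"az": 0,"fingers": 50},{"dx": 0,"dy": 0,"dz": -20,"ax": 0,"ay": 0,"az": 0,"fingers": 50}]}}

```text
clock: 42.17
ee_pos: [0.4888, 0.2965, 0.2527]
tcp_rot: [-0.002, 0.997, -0.081, 0.003]
wrist_force: [0.6, 0.3, 0.9]
width: 0.583
grip_force: 0.0
```

Emit:
{"fn": "move_arm", "kwargs": {"plan": [{"dx": -15,"dy": 0,"dz": -10,"ax": 0,"ay": 0,"az": 0,"fingers": 50},{"dx": -30,"dy": 0,"dz": -10,"ax": 0,"ay": 0,"az": 0,"fingers": 50},{"dx": -15,"dy": 0,"dz": 0,"ax": 0,"ay": 0,"az": 0,"fingers": 50},{"dx": 0,"dy": 0,"dz": 0,"ax": 0,"ay": 0,"az": 0,"fingers": 50},{"dx": 0,"dy": 0,"dz": 0,"ax": 0,"ay": 0,"az": 0,"fingers": 50}]}}

```text
clock: 42.58
ee_pos: [0.4276, 0.3057, 0.267]
tcp_rot: [-0.001, 0.997, -0.081, 0.0]
wrist_force: [-0.1, -1.2, 0.6]
width: 0.583
grip_force: 0.0
```

```bash
python3 - <<'E'
from h import *
s,p,R=st();print(p)
w=snap('wrist','w30');t=snap('top','t30');q=snap('side','s30')
u,v=proj(w,[*C,.14]).astype(int);print(u,v)
print(boxfit(w,(u-45,v-55,u+45,v+55),60,(.03,.01),(.118,.16),(.4855,.296,-.15)))
m=np.zeros((600,800,3),np.uint8)
m[:300,:400]=cv2.resize(w['frame'],(400,300));m[:300,400:]=cv2.resize(q['frame'],(400,300))
m[300:,:]=cv2.resize(t['frame'][120:270,100:500],(800,300),interpolation=cv2.INTER_CUBIC)
cv2.imwrite('pics/m12.png',m)
E
```

```text
[0.42762127 0.30565589 0.26699941]
251 115
(array([0.4871, 0.2964]), np.float64(-9.4), np.float64(0.903))
```

View pics/m12.png

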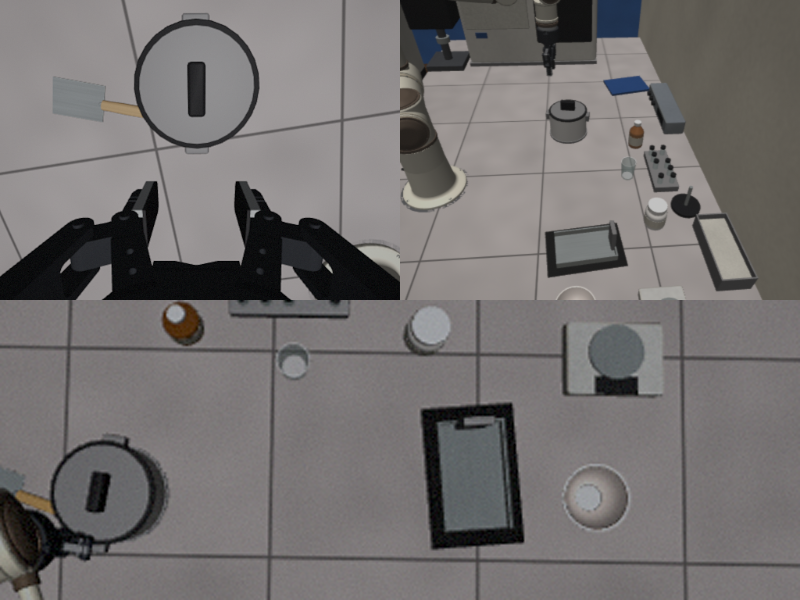

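The lid is home at yaw about -9°, in line with the drum markers. The tray is empty and centred on the mat, and the bench is clear of caps. Handing in.

```bash
python3 -c "
from plant import bot
print(bot.sign_off())"
```

```text
the job is handed in; nothing more can be done
None
```

The job is handed in (no verdict came back): all four caps are in the drum, its lid is back in and turned home to within about 1°, and the empty tray stands level within about 2 mm of the mat's middle.

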